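Photograph the paint pots

TASK

Stand every paint pot that is on the table upright on the white sample tray, then push the loaded tray into the converging rails in front of the camera until it is fully home against the end stop. Half-press the camera's red shutter button to its first click and keep it there for about a second so that it focuses, then press it right down to take the picture, and let go. Afterwards stand the pots upright in the wooden crate and pull the empty tray back out until it lies flat on the table clear of the rails; never press the shutter fully while the tray is not home, and leave everything else where it stands.

Things in the scene. Friction and masses are not known exactly. Their poses are not given: they have to be found in the camera images.
- rig: fixed photo rig: two aluminium rails and an end stop, all 12 mm high and thick. Origin: on the table, where the tray's origin is when home; y = push direction (the tray's y then points the same way), x towards the camera. Rails are parallel, 86 mm apart, from y = -20 to the stop's face at y = +111 mm; before that each flares out by 0.36 rad to a mouth 163 mm wide at y = -123 mm
- camera (a point): top centre of the black and silver camera fixed on a wooden block on the rig, 105 mm above the table at x = +168 mm, y = 0 of the rig. Body 42 mm (rig x) by 128 mm (rig y); viewfinder hump 118 mm high at rig y = -28 to +12 mm; its lens points across the rails, reaching to rig x = +107 mm, 39 to 97 mm high
- shutter_top (a point): centre of the top of the camera's red shutter button, 18 mm diameter, at rest 121 mm above the table, on a 24 mm steel collar; pressed straight down
- shutter_half (a joint): first stage of the shutter button, m: 0 at rest, 0.0035 at the first click (half-pressed). Soft spring, 0.8 N to start it, 2 N at the click
- shutter_full (a joint): second stage, m: 0 up to the first click; it yields only above about 6 N, and is right down at 0.0035 (about 8.5 N; 7 mm below the button's rest height in all). Both stages spring back when let go
- tray: loose flat white tray, 82 mm (its x) by 220 mm (its y), 0.35 kg, floor 4 mm thick, rim 10 mm high and 4 mm thick. Room for three pots in a row along y. Origin at the centre of the underside; the +y end enters the rails first; an orange upright tab stands at the -y end
- tray_tab (a point): middle of the tray's orange tab, 38 mm above the tray's underside, at y = -105 mm of the tray. The tab is 34 mm (tray x) by 10 mm (tray y), 50 mm high, flush with the -y end face: push against it, or pinch it from above
- crate: fixed shallow wooden crate for the finished pots, 220 mm (its x) by 100 mm (its y), 15 mm high, walls and floor 6 mm thick, open on top. Origin at the centre of its underside, z up
- pot_ochre: a squat, closed cylindrical paint pot, ochre yellow with a black lid and a disc of the same colour on it: 48 mm diameter up to 36 mm, lid 44 mm diameter, 48 mm tall in all, about 0.12 kg. Origin at the centre of its underside, z up its axis. May be absent
- pot_blue: a squat, closed cylindrical paint pot, dark blue with a black lid and a disc of the same colour on it: 48 mm diameter up to 36 mm, lid 44 mm diameter, 48 mm tall in all, about 0.12 kg. Origin at the centre of its underside, z up its axis. May be absent
- pot_rust: a squat, closed cylindrical paint pot, rust red with a black lid and a disc of the same colour on it: 48 mm diameter up to 36 mm, lid 44 mm diameter, 48 mm tall in all, about 0.12 kg. Origin at the centre of its underside, z up its axis. May be absent
- pot_green: a squat, closed cylindrical paint pot, dull green with a black lid and a disc of the same colour on it: 48 mm diameter up to 36 mm, lid 44 mm diameter, 48 mm tall in all, about 0.12 kg. Origin at the centre of its underside, z up its axis. May be absent
- ink_bottle: bystander, leave it: small amber ink bottle with a white cap, 36 mm diameter, 75 mm tall, origin under its centre; it stands among the pots
- oil_bottle: bystander: green oil bottle, 66 mm diameter, 220 mm tall, origin under its centre
- mortar: bystander: dark bowl-shaped mortar, 90 mm across, 60 mm tall, origin under its centre
- pestle: bystander: white pestle standing on its head, 32 mm across, 100 mm tall, origin under its centre
- jar_lid: bystander: dark steel jar lid lying flat, 66 mm across, 12 mm high, origin under its centre
- palette_knife: bystander: palette knife lying on the table, 190 mm long along its x
Not all that is in view belongs to the job. Of the things like the tray, leave any that is yellow; of the rest the smaller one is meant.

How it is judged:
By the outcome, as a careful person would: the job done as asked, in the order asked, and still so for the second after the job is handed in, with the robot touching nothing.
Of pot_ochre, pot_blue, pot_rust, pot_green only 2 to 3 are there at a start; the rules pass over those that are not, and their reading is None.
At some moment in a run one of pot_ochre, pot_blue, pot_rust, pot_green may be knocked a few centimetres aside while the robot is not near it.
It also fails if it takes over 210 s, if anything falls off the work surface, if the arm or the gripper's body presses on something with over 40 N, if the wrist force passes 120 N, or if a joint passes its speed limit or range.

ROBOT

A 6-joint arm with a two-finger parallel gripper is mounted at the origin on the work surface. World frame = base frame: x ahead of the robot, y to its left, z up, the work surface at z = 0. Lengths are in m, angles in rad, forces in N, time in s.
With the tool pointing down it reaches from about 0.225 to 0.875 m from the base axis. Payload 3.4 kg.
Tool frame: the origin (TCP) lies midway between the tips of the shut fingers; the grasp point (between the pads) lies 19 mm behind it (manip.grasp_offset is the distance from the TCP to the grasp point, in m); x points along the fingers, y is the direction in which the jaws open and shut, and the axes are right-handed (so a half turn about x gives the same grasp; the last joint's range is limited). The gripper opens to 85 mm and grips with 20 to 120 N. Pads are 22 mm wide; open, the fingers measure 114 mm over their backs; the gripper's body (76 mm by 85 mm) begins 54 mm behind the grasp point. The pads swing forward as they close: fully open they stand 13 mm farther back than shut.
Start: joints at [1.193, 0.276, 1.505, -0, 1.361, -0.121], TCP at [0.146, 0.556, 0.231] pointing down, gripper open.
Joint ranges: [-2.89, 2.89], [-0.75, 2.08], [0.22, 2.7], [-1.18, 4.32], [0.11, 2.71], [-2.7, 2.7]. Speed limits (rad/s): [2.57, 2.57, 3.14, 3.14, 3.14, 3.14].

INTERFACE

Orientations are given as a unit quaternion [w, x, y, z].
In Python, from rig import manip gives the robot as it stands.
- The arm moves only by the shell command python3 -m creep 'ROWS' [OPENING] [FORCE]. ROWS is a JSON object of lists of equal length, an entry for each row: "delta_pos": the shift along the tool's x, y, z in cm, a list of three; "dr": the turn, a rotation vector about the tool's x, y, z in rad, a list of three. In form: {"delta_pos": [[dx, dy, dz], ...], "dr": [[rx, ry, rz], ...]}. A call has 1 to 10 rows; each row is the pose to reach, as a shift and turn from the pose commanded when the call began, along the tool's axes at that moment; what a row does not reach only later rows make up. A row lasts 1/10 s, in which the tool goes at most 50 mm and 8.59 degrees, less where a joint would pass 70% of its speed; a pose out of reach is approached as far as the arm can. A call with a gripper value outside its range is refused whole. OPENING is the opening, from -1 (shut) to 1 (fully open), set as the call begins (- or left out, the last holds). The fingers move at their own pace and stop on an object; FORCE is the grip in N (left out, the last holds). Time passes only in rows, so rows that repeat a pose let the fingers close. It gives the time, the measured TCP pose, the force and the opening at its end, in the units of the state.
- manip.get_state(): the state, without advancing time (a new reading comes with each control period).
- manip.get_image(name): name is "scene" or "top"; returns a dict with "pixels" (420x560x3 uint8, blue, green, red), "depth" (420x560 float32, m along the optical axis (not along the pixel's ray), 0 where there is no reading), "intrinsics" (3x3 intrinsics, pixels), "rvec" (rotation vector, rad) and "tvec" (3), from world to camera coordinates, as OpenCV has them. Camera axes: x right, y down, z forward; pixel columns grow to the right and rows downward; lengths in m; the calibration is good to about 2 mm. A picture is of the moment at which its call begins.
- manip.sign_off(): hands the job in, once; it reports no verdict.
The state is a dict: "clock": time; "qpos": joint angles; "qd": joint speeds; "effort": joint torques, N m; "position": TCP position; "ee_rot": TCP orientation; "contact_force": force on the tool from outside, world axes, zero at the start; "moment": the same for the moment, N m; "width": finger opening in m.
Only numpy, scipy, OpenCV 4.12 (cv2) and the standard library are available. Lean on these libraries where they do the work, as an engineer would, in place of code of your own. Each camera call takes 0.05 s, during which the arm holds its last target. There are 200 camera calls.

## Working session

There is one attempt and no reset: what is moved stays moved. The work goes in short steps, Python scripts to look and compute and a shell command to move; the robot and the scene stay as the last step left them, time stands still between calls to the robot, and variables do not carry over. Pictures are saved under pics/ and viewed, about 12 in all and at most 16, crops included, and the job is handed in when it is done.

```bash
ls; mkdir -p pics; python3 - <<'E'
from rig import manip
import cv2,numpy as np
print(manip.get_state())
for n in("scene","top"):
    im=manip.get_image(n); cv2.imwrite(f"pics/{n}0.png",im["pixels"]); np.savez(f"pics/{n}0.npz",**im)
    R=cv2.Rodrigues(np.array(im["rvec"]))[0]; print(n,im["intrinsics"],-R.T@np.array(im["tvec"]).ravel(),R[2])
E
```

```text
pics
{'clock': 0.0, 'qpos': array([ 1.19301618e+00,  2.76551852e-01,  1.50612867e+00, -1.56515843e-05,
        1.36069373e+00, -1.21005889e-01]), 'qd': array([ 0.0021016 , -0.00155103,  0.00027787,  0.00030922,  0.00052144,
        0.00128556]), 'effort': array([-1.12710251e-03, -4.16773653e+01, -2.45810205e+01, -1.68223214e-04,
        1.06989293e-02,  8.15922316e-07]), 'position': array([0.1458455 , 0.55564933, 0.23046609]), 'ee_rot': array([ 0.70113672,  0.08992129,  0.70143716, -0.09114477]), 'contact_force': array([-0.53786925,  0.22615452,  0.28408654]), 'moment': array([-0.03553788,  0.00094352, -0.03229148]), 'width': 0.08521469554548575}
scene [[441.00194064   0.         277.344829  ]
 [  0.         441.00194064 212.36024817]
 [  0.           0.           1.        ]] [0.8440294  0.54775515 0.99762014] [-0.31901099 -0.49751679 -0.80666538]
top [[469.25085709   0.         280.65740571]
 [  0.         469.25085709 210.49967765]
 [  0.           0.           1.        ]] [ 0.24742182 -0.00842325  1.1950305 ] [ 0.22934813 -0.02610933 -0.97299421]
```

View pics/scene0.png

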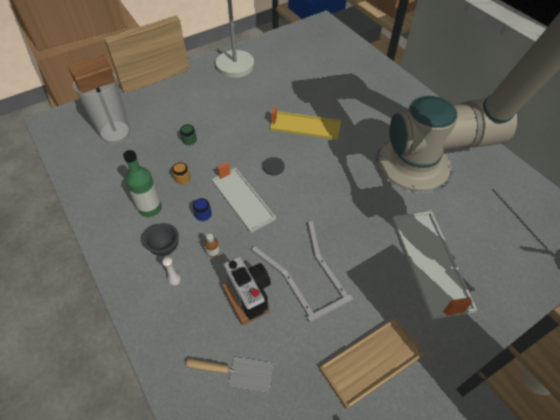

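View pics/top0.png

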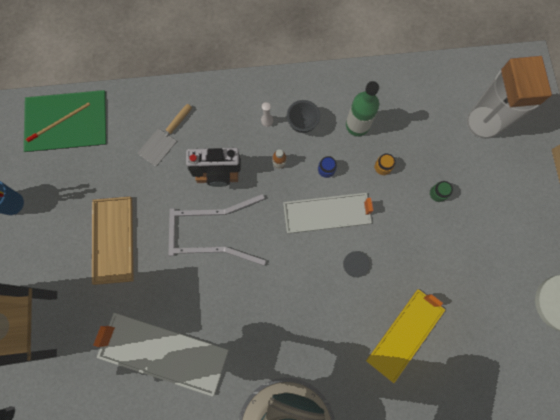

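The scene has three pots: blue at top px (328,167), ochre (386,163) and green (441,190). The ink bottle at (279,158) is a bystander. There are three tray-like things: small white (327,212), yellow (407,336) and large white (163,353). I choose the small white one. The rails run around (215,230) with the stop at (172,232), the camera is at (214,162) with its red button at (194,157), and the crate is at (113,240).

```bash
cat > h.py <<'E'
import cv2,numpy as np
from rig import manip
from scipy.spatial.transform import Rotation as Ro
def snap(n,f=None):
    im=dict(manip.get_image(n)); 
    if f: cv2.imwrite(f"pics/{f}.png",im["pixels"])
    return im
def plane(im,uv,z):
    uv=np.atleast_2d(uv).astype(float); R=cv2.Rodrigues(np.array(im["rvec"]))[0]; c=-R.T@np.array(im["tvec"]).ravel()
    d=np.c_[uv,np.ones(len(uv))]@np.linalg.inv(im["intrinsics"]).T@R
    return (c+d*((z-c[2])/d[:,2])[:,None])[:,:2]
def proj(im,P):
    return cv2.projectPoints(np.atleast_2d(P).astype(float),np.array(im["rvec"]),np.array(im["tvec"]),im["intrinsics"],None)[0][:,0]
def world(im):
    d=im["depth"]; v,u=np.mgrid[:d.shape[0],:d.shape[1]]
    R=cv2.Rodrigues(np.array(im["rvec"]))[0]
    p=np.stack([u,v,np.ones_like(u)],-1)@np.linalg.inv(im["intrinsics"]).T*d[...,None]
    return (p-np.array(im["tvec"]).ravel())@R
def blobs(im,lo,hi,minA=15,roi=None):
    m=cv2.inRange(cv2.cvtColor(im["pixels"],cv2.COLOR_BGR2HSV),np.array(lo),np.array(hi))
    if roi: 
        k=np.zeros_like(m); a,b,c,d=roi; k[b:d,a:c]=1; m=m*k
    n,l,s,c=cv2.connectedComponentsWithStats(m)
    return [(c[i],s[i,4],l==i) for i in range(1,n) if s[i,4]>=minA]
def tool():
    s=manip.get_state(); q=s["ee_rot"]; return s["position"],Ro.from_quat([q[1],q[2],q[3],q[0]]),s
def rel(p,yaw=None):
    """cm in tool axes to world TCP p; yaw = world angle of jaw axis (tool y), dr about tool x"""
    t,R,s=tool(); d=R.inv().apply(np.array(p)-t)*100; y=R.apply([0,1,0]); out=[np.round(d,2)]
    a=np.arctan2(y[1],y[0]); out.append(("jaw",round(a,3)))
    if yaw is not None: out.append(("dr_x",round(-((yaw-a+np.pi/2)%np.pi-np.pi/2),3)))
    return out
E
python3 - <<'E'
from h import *
T=dict(np.load("pics/top0.npz")); S=dict(np.load("pics/scene0.npz"))
for n,im in(("top",T),("scene",S)):
    W=world(im)
    print(n,"base",proj(im,[[0,0,0],[.3,0,0],[0,.3,0]]).round().tolist())
    for nm,lo,hi in(("blue",(105,120,40),(130,255,255)),("ochre",(10,120,80),(20,255,255)),("green",(50,60,20),(85,255,255)),("red",(0,150,90),(8,255,255)),("white",(0,0,135),(180,40,255))):
        for c,a,m in blobs(im,lo,hi,12):
            P=W[m]; print(nm,c.round(),a,np.median(P,0).round(3),P[:,2].max().round(3))
E
python3 - <<'E'
import cv2,numpy as np
a=cv2.imread("pics/top0.png");b=cv2.imread("pics/scene0.png")
A=cv2.resize(a[130:280,160:460],(800,400),interpolation=cv2.INTER_CUBIC)
cv2.imwrite("pics/crop1.png",A)
E
```

```text
top base [[286.0, 430.0], [274.0, 301.0], [159.0, 444.0]]
blue [328. 163.] 129 [ 0.63  -0.173  0.048] 0.053
blue [323. 172.] 39 [ 0.611 -0.158  0.032] 1.195
ochre [525.  79.] 1716 [ 0.716 -0.606  0.249] 1.195
ochre [278. 159.] 59 [ 0.653 -0.045  0.05 ] 1.195
ochre [387. 161.] 152 [ 0.621 -0.324  0.048] 0.054
ochre [381. 169.] 97 [ 0.605 -0.308  0.029] 1.195
ochre [201. 178.] 42 [0.629 0.158 0.029] 0.067
ochre [368. 206.] 97 [ 0.51  -0.26   0.047] 1.195
ochre [433. 300.] 138 [ 0.26  -0.384  0.042] 0.053
ochre [103. 336.] 274 [0.257 0.407 0.058] 0.071
green [ 65. 120.] 4096 [0.837 0.516 0.007] 1.195
green [364. 106.] 566 [ 0.732 -0.262  0.147] 1.195
green [354. 132.] 39 [ 0.719 -0.256  0.016] 0.028
green [444. 188.] 143 [ 0.533 -0.459  0.048] 1.195
green [436. 195.] 94 [ 0.521 -0.44   0.029] 0.042
red [ 31. 137.] 39 [0.793 0.601 0.018] 0.024
red [193. 157.] 29 [0.654 0.161 0.12 ] 0.127
white [265. 106.] 63 [ 0.781 -0.026  0.095] 0.102
white [482. 121.] 512 [ 0.695 -0.574  0.074] 1.195
white [263. 119.] 41 [ 0.776 -0.019  0.025] 0.065
white [350. 118.] 37 [ 0.738 -0.24   0.074] 0.098
wh
[... 2301 characters left out ...]
[0.422 0.072 0.012] 0.017
white [433. 271.] 1011 [0.217 0.306 0.006] 0.998
white [210. 237.] 42 [ 0.662 -0.048  0.074] 0.079
white [214. 252.] 48 [ 0.664 -0.033  0.025] 0.036
white [271. 261.] 169 [0.551 0.061 0.012] 0.998
white [171. 272.] 241 [ 0.782 -0.021  0.047] 0.998
white [239. 262.] 50 [0.642 0.069 0.105] 0.108
white [227. 267.] 21 [0.672 0.068 0.105] 0.108
white [331. 275.] 106 [0.444 0.175 0.012] 0.998
white [297. 292.] 121 [0.542 0.168 0.013] 0.016
white [252. 284.] 37 [0.646 0.134 0.105] 0.108
white [249. 298.] 158 [0.672 0.17  0.104] 0.109
white [330. 306.] 279 [0.498 0.244 0.012] 0.998
white [468. 293.] 14 [0.193 0.397 0.014] 0.016
white [473. 308.] 38 [0.213 0.432 0.014] 0.017
```

View pics/crop1.png

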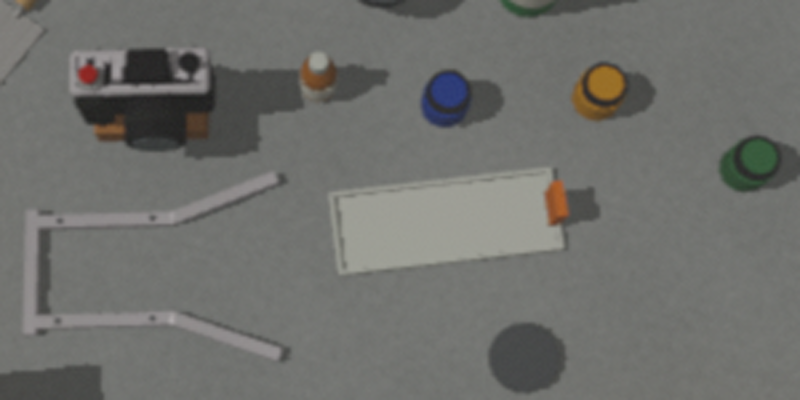

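The crop confirms it: the small white tray (with orange tab on the side away from the rails), three pots, and an isolated ink bottle. Next I'll get precise poses for the tray, rig and crate.

```bash
python3 - <<'E'
from h import *
T=dict(np.load("pics/top0.npz")); S=dict(np.load("pics/scene0.npz"))
for n,im in(("top",T),("scene",S)):
    W=world(im); X,Y,Z=W[...,0],W[...,1],W[...,2]
    hsv=cv2.cvtColor(im["pixels"],cv2.COLOR_BGR2HSV); wh=(hsv[...,1]<50)&(hsv[...,2]>120)
    def line(m,ax):
        P=W[m][:,:2]; return np.polyfit(P[:,ax],P[:,1-ax],1),m.sum()
    z=(Z>.007)&(Z<.017)&wh
    for nm,m,ax in(("railhi",z&(X>.53)&(X<.56)&(Y>.13)&(Y<.22),1),("raillo",z&(X>.43)&(X<.46)&(Y>.13)&(Y<.22),1),("stop",z&(Y>.235)&(Y<.26)&(X>.46)&(X<.53),0)):
        (a,b),k=line(m,ax); print(n,nm,k,"slope",a.round(4),"at",[(t,(a*t+b).round(4)) for t in((.12,.22) if ax else(.46,.54))])
    # tray: min area rect of white contour on rim plane
    m=((wh)&(X>.44)&(X<.59)&(Y>-.29)&(Y<-.02)&(Z<.02)).astype(np.uint8)
    m=cv2.morphologyEx(m,cv2.MORPH_OPEN,np.ones((3,3)))
    c=max(cv2.findContours(m,0,1)[0],key=cv2.contourArea)[:,0]
    r=cv2.minAreaRect((plane(im,c,.009)*1000).astype(np.float32)); print(n,"tray",r)
    # crate: wood
    m=((hsv[...,1]>60)&(hsv[...,0]<25)&(X>.3)&(X<.65)&(Y>.3)&(Y<.5)&(Z<.03)).astype(np.uint8)
    c=max(cv2.findContours(m,0,1)[0],key=cv2.contourArea)[:,0]
    r=cv2.minAreaRect((plane(im,c,.012)*1000).astype(np.float32)); print(n,"crate",r)
    m=(hsv[...,0]<16)&(hsv[...,1]>120)&(X>.47)&(X<.54)&(Y>-.29)&(Y<-.23)&(Z>.044)&(Z<.06)
    print("tabtop",m.sum(),W[m].mean(0))
s=manip.get_state();print(tool()[1].as_matrix().round(3))
E
```

```text
top railhi 138 slope 0.0703 at [(0.12, np.float64(0.5407)), (0.22, np.float64(0.5477))]
top raillo 151 slope 0.0654 at [(0.12, np.float64(0.4426)), (0.22, np.float64(0.4491))]
top stop 124 slope -0.061 at [(0.46, np.float64(0.2479)), (0.54, np.float64(0.243))]
top tray ((511.6696472167969, -157.45639038085938), (86.13529205322266, 222.6929168701172), 1.0099366903305054)
top crate ((494.8713073730469, 394.7498474121094), (103.23374938964844, 221.9740447998047), 89.46175384521484)
tabtop 57 [ 0.51126764 -0.26300802  0.04880432]
scene railhi 154 slope 0.0738 at [(0.12, np.float64(0.5389)), (0.22, np.float64(0.5463))]
scene raillo 136 slope 0.0687 at [(0.12, np.float64(0.4408)), (0.22, np.float64(0.4476))]
scene stop 152 slope -0.0681 at [(0.46, np.float64(0.2483)), (0.54, np.float64(0.2428))]
scene tray ((507.1242980957031, -158.34754943847656), (86.70587158203125, 234.1759796142578), 0.9139872789382935)
scene crate ((495.6068115234375, 396.9653625488281), (102.96619415283203, 222.24822998046875), 89.13262939453125)
tabtop 45 [ 0.51231725 -0.2624431   0.04881834]
[[-0.001  0.254  0.967]
 [-0.002  0.967 -0.254]
 [-1.    -0.002 -0.   ]]
```

Working poses:
- **Rig:** origin (0.4913, 0.1288), yaw −0.069.
- **Tray:** centre (0.510, −0.158), yaw +0.017, tab at (0.5118, −0.2627).
- **Crate:** centre (0.495, 0.396), long axis along world x.

Plan: pinch the tab and line the empty tray up on the rig axis first. Then load the pots towards the front of the tray, leaving finger room at the tab.

```bash
python3 -c "
from h import *
print(rel([.5118,-.2627,.20],1.588))"
```

```text
[array([  3.16, -69.86,  56.18]), ('jaw', np.float64(1.314)), ('dr_x', np.float64(-0.274))]
```

```bash
python3 -m creep '{"delta_pos":[[3.1,-35,28],[3.1,-35,28],[3.1,-35,28],[3.1,-35,28],[3.1,-35,28],[3.1,-35,28],[3.1,-35,28],[3.1,-35,28],[3.1,-35,28],[3.1,-35,28]],"dr":[[-0.27,0,0],[-0.27,0,0],[-0.27,0,0],[-0.27,0,0],[-0.27,0,0],[-0.27,0,0],[-0.27,0,0],[-0.27,0,0],[-0.27,0,0],[-0.27,0,0]]}' 1 40; python3 -c "
from h import *
print(rel([.5118,-.2627,.08],1.588),tool()[1].as_matrix().round(3))"
```

```text
clock: 1.1
position: [0.3301, 0.1411, 0.1999]
ee_rot: [0.707, -0.002, 0.707, -0.0]
contact_force: [-0.1, 0.9, -0.5]
width: 0.0858
[array([ 12.13, -40.39,  18.05]), ('jaw', np.float64(1.574)), ('dr_x', np.float64(-0.014))] [[ 0.001 -0.003  1.   ]
 [-0.003  1.     0.003]
 [-1.    -0.003  0.001]]
```

```bash
python3 -m creep '{"delta_pos":[[6,-40.4,18],[6,-40.4,18],[6,-40.4,18],[6,-40.4,18],[6,-40.4,18],[6,-40.4,18],[6,-40.4,18],[6,-40.4,18],[6,-40.4,18],[6,-40.4,18]],"dr":[[-0.014,0,0],[-0.014,0,0],[-0.014,0,0],[-0.014,0,0],[-0.014,0,0],[-0.014,0,0],[-0.014,0,0],[-0.014,0,0],[-0.014,0,0],[-0.014,0,0]]}' 0.4 ; python3 -c "
from h import *
print(rel([.5118,-.2627,.023],1.588))"
```

```text
clock: 2.1
position: [0.5162, -0.2596, 0.1386]
ee_rot: [0.708, -0.009, 0.707, 0.008]
contact_force: [-0.7, 0.7, -0.2]
width: 0.0599
[array([11.56, -0.28, -0.47]), ('jaw', np.float64(1.595)), ('dr_x', np.float64(0.007))]
```

```bash
python3 -m creep '{"delta_pos":[[5,-0.3,-0.3],[5,-0.3,-0.3],[8.5,-0.3,-0.3],[11.5,-0.3,-0.3],[11.5,-0.3,-0.3],[11.5,-0.3,-0.3],[11.5,-0.3,-0.3]],"dr":[[0,0,0],[0,0,0],[0,0,0],[0,0,0],[0,0,0],[0,0,0],[0,0,0]]}' ; python3 -c "
from h import *
print(rel([.5118,-.2627,.023],1.588))
snap('top','t1');im=snap('scene');cv2.imwrite('pics/s1.png',cv2.resize(im['pixels'][100:280,130:370],(800,600),interpolation=2))"
```

```text
clock: 2.8
position: [0.5119, -0.2584, 0.0275]
ee_rot: [0.708, -0.011, 0.706, 0.009]
contact_force: [-0.1, 0.2, 0.5]
width: 0.0595
[array([ 0.45, -0.43, -0.03]), ('jaw', np.float64(1.599)), ('dr_x', np.float64(0.011))]
```

View pics/s1.png

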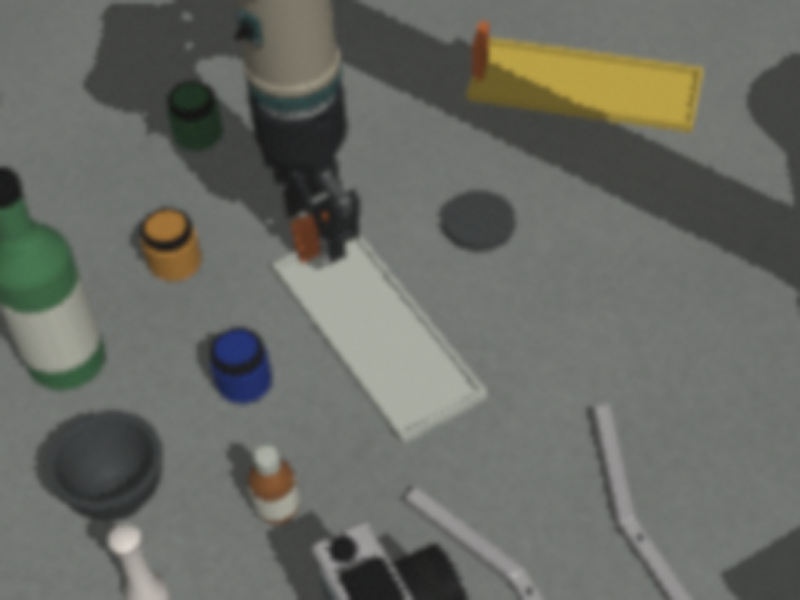

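The crop shows the open gripper straddling the orange tab at crop px (315,240), with the pots and ink bottle undisturbed. Closing now.

```bash
python3 -m creep '{"delta_pos":[[0.4,-0.4,0],[0.4,-0.4,0],[0.4,-0.4,0]],"dr":[[0.01,0,0],[0.01,0,0],[0.01,0,0]]}'; python3 -m creep '{"delta_pos":[[0,0,0],[0,0,0],[0,0,0],[0,0,0],[0,0,0],[0,0,0],[0,0,0],[0,0,0]],"dr":[[0,0,0],[0,0,0],[0,0,0],[0,0,0],[0,0,0],[0,0,0],[0,0,0],[0,0,0]]}' -1 40; python3 -c "
from h import *
# aligned tray: keep rig y=-0.29
f=-.069; ro=np.array([.4913,.1288]); y=np.array([-np.sin(f),np.cos(f)])
tab=ro+y*(-.29-.105); print(tab); t,_,_=tool(); print(rel([*tab,t[2]],np.pi/2+f))"
```

```text
clock: 3.2
position: [0.5104, -0.2623, 0.0214]
ee_rot: [0.707, -0.006, 0.707, 0.006]
contact_force: [0.3, 0.1, 0.1]
width: 0.0599
clock: 4.0
position: [0.5107, -0.2625, 0.0214]
ee_rot: [0.707, -0.006, 0.707, 0.006]
contact_force: [0.4, -2.0, 0.6]
width: 0.0093
[ 0.46406662 -0.26526008]
[array([-0.  , -0.2 , -4.67]), ('jaw', np.float64(1.588)), ('dr_x', np.float64(0.086))]
```

```bash
python3 - <<'E'
from h import *
for n in("top","scene"):
    im=dict(np.load(f"pics/{n}0.npz"))
    hsv=cv2.cvtColor(im["pixels"],cv2.COLOR_BGR2HSV); W=world(im)
    m=(W[...,2]>.007)&(W[...,2]<.02)&(W[...,0]>.33)&(W[...,0]<.46)&(W[...,1]>-.31)&(W[...,1]<-.12)&(hsv[...,2]<95)
    P=W[m]; print(m.sum(),(P.min(0)+P.max(0))/2, np.ptp(P,axis=0))
E
```

```text
508 [ 0.37037128 -0.21555081  0.01280805] [0.06469887 0.06598591 0.01157803]
299 [ 0.37013742 -0.21624528  0.0120529 ] [0.06431936 0.06622062 0.00987733]
```

```bash
python3 -m creep '{"delta_pos":[[0,0,-0.5],[0,0,-1],[0,-0.1,-1.5],[0,-0.1,-2],[0,-0.1,-2.5],[0,-0.1,-3],[0,-0.2,-3.5],[0,-0.2,-4.1],[0,-0.2,-4.7],[0,-0.2,-4.7]],"dr":[[0.01,0,0],[0.02,0,0],[0.03,0,0],[0.04,0,0],[0.05,0,0],[0.06,0,0],[0.07,0,0],[0.08,0,0],[0.086,0,0],[0.086,0,0]]}'; python3 - <<'E'
from h import *
im=snap("top"); W=world(im); X,Y,Z=np.moveaxis(W,2,0)
hsv=cv2.cvtColor(im["pixels"],cv2.COLOR_BGR2HSV); wh=(hsv[...,1]<50)&(hsv[...,2]>110)
m=((wh)&(X>.40)&(X<.59)&(Y>-.29)&(Y<-.02)&(Z<.02)).astype(np.uint8)
m=cv2.morphologyEx(m,cv2.MORPH_OPEN,np.ones((3,3)))
c=max(cv2.findContours(m,0,1)[0],key=cv2.contourArea)[:,0]
print(cv2.minAreaRect((plane(im,c,.009)*1000).astype(np.float32)),tool()[0])
E
```

```text
clock: 5.0
position: [0.4622, -0.265, 0.0214]
ee_rot: [0.706, 0.024, 0.707, -0.024]
contact_force: [-0.8, -0.1, 3.7]
width: 0.0091
((513.3461303710938, -151.98907470703125), (148.9067840576172, 263.1976318359375), 0.23069489002227783) [ 0.4622708  -0.26498027  0.02141449]
```

```bash
python3 -m creep '{"delta_pos":[[0,0,0],[0,0,0],[0,0,0],[-3,0,0],[-8,0,0],[-13,0,0],[-18,0,0],[-18,5,-15],[-18,8,-18],[-18,8,-20]],"dr":[[0,0,0],[0,0,0],[0,0,0],[0,0,0],[0,0,0],[0,0,0],[0,0,0],[0,0,0],[0,0,0],[0,0,0]]}' 0.4; cat > look.py <<'E'
from h import *
import sys
C={"blue":((105,100,30),(130,255,255)),"ochre":((8,130,90),(24,255,255)),"green":((45,50,15),(88,255,255))}
for n in("top","scene"):
    im=snap(n,sys.argv[1]+n if len(sys.argv)>1 else None); W=world(im); X,Y,Z=np.moveaxis(W,2,0)
    hsv=cv2.cvtColor(im["pixels"],cv2.COLOR_BGR2HSV)
    for k,(lo,hi) in C.items():
        m=(cv2.inRange(hsv,np.array(lo),np.array(hi))>0)&(Z>.042)&(Z<.066)&(X>.2)&(X<.71)
        nn,l,s,c=cv2.connectedComponentsWithStats(m.astype(np.uint8))
        for i in range(1,nn):
            if s[i,4]>35: p=W[l==i]; print(n,k,c[i].round(),s[i,4],np.r_[plane(im,c[i],np.median(p[:,2]))[0],np.median(p[:,2])].round(4))
    wh=(hsv[...,1]<50)&(hsv[...,2]>110)
    m=((wh)&(X>.40)&(X<.59)&(Y>-.38)&(Y<-.02)&(Z<.017)).astype(np.uint8)
    m=cv2.morphologyEx(m,cv2.MORPH_OPEN,np.ones((4,4)))
    c=cv2.findContours(m,0,1)[0]
    if c:
        c=max(c,key=cv2.contourArea)[:,0]; print(n,"tray",np.round(np.hstack([np.ravel(q) for q in cv2.minAreaRect((plane(im,c,.009)*1000).astype(np.float32))]),1))
E
python3 look.py a; python3 -c "
from h import *
print(tool()[0]);print(rel([.63,-.173,.12],-.069))"
```

```text
clock: 6.05
position: [0.3271, -0.1984, 0.2011]
ee_rot: [0.706, 0.024, 0.707, -0.024]
contact_force: [-0.1, 0.1, 1.5]
width: 0.06
top blue [328. 163.] 139 [ 0.6298 -0.1728  0.0481]
top ochre [277. 159.] 44 [ 0.6537 -0.0445  0.05  ]
top ochre [387. 161.] 146 [ 0.6213 -0.3245  0.0481]
top ochre [101. 333.] 55 [0.2647 0.4073 0.0645]
top green [444. 188.] 150 [ 0.5339 -0.4594  0.0475]
top tray [ 4.901e+02 -2.009e+02  1.882e+02  3.576e+02  1.000e-01]
scene blue [200. 204.] 117 [ 0.6293 -0.1726  0.0489]
scene ochre [237. 159.] 47 [ 0.4649 -0.262   0.0489]
scene ochre [179. 167.] 89 [ 0.6208 -0.3254  0.0488]
scene ochre [211. 245.] 65 [ 0.6646 -0.0408  0.0499]
scene ochre [460. 306.] 64 [0.2612 0.4159 0.0539]
scene green [187. 129.] 83 [ 0.5337 -0.4585  0.0488]
scene tray [ 497.4 -188.8  357.6  190.3   89.8]
[ 0.32200645 -0.19448155  0.19998545]
[array([ 7.8 ,  4.23, 30.63]), ('jaw', np.float64(1.502)), ('dr_x', np.float64(-1.571))]
```

```bash
sed -i 's/\[...,2\]>110/[...,2]>130/' look.py; python3 - <<'E'
from h import *
s=manip.get_state();print(s["qpos"].round(3))
im=snap("top");W=world(im);hsv=cv2.cvtColor(im["pixels"],cv2.COLOR_BGR2HSV)
X,Y,Z=np.moveaxis(W,2,0)
m=((hsv[...,1]<50)&(hsv[...,2]>130)&(X>.40)&(X<.55)&(Y>-.38)&(Y<-.02)&(Z<.017)).astype(np.uint8)
m=cv2.morphologyEx(m,cv2.MORPH_OPEN,np.ones((4,4)))
c=max(cv2.findContours(m,0,1)[0],key=cv2.contourArea)[:,0]
print(cv2.minAreaRect((plane(im,c,.009)*1000).astype(np.float32)))
E
```

```text
[-7.280e-01 -2.000e-03  1.926e+00 -1.000e-03  1.227e+00 -2.230e+00]
((468.60089111328125, -165.79896545410156), (210.0614776611328, 83.24342346191406), 85.94392395019531)
```

```bash
python3 -m creep '{"delta_pos":[[2,4.2,30.6],[2,4.2,30.6],[2,4.2,30.6],[2,4.2,30.6],[2,4.2,30.6],[2,4.2,30.6],[2,4.2,30.6],[2,4.2,30.6],[2,4.2,30.6],[2,4.2,30.6]],"dr":[[1.571,0,0],[1.571,0,0],[1.571,0,0],[1.571,0,0],[1.571,0,0],[1.571,0,0],[1.571,0,0],[1.571,0,0],[1.571,0,0],[1.571,0,0]]}' 0.7; python3 - <<'E'
from h import *
print(rel([.6295,-.173,.12],-.069))
im=snap("scene");W=world(im);hsv=cv2.cvtColor(im["pixels"],cv2.COLOR_BGR2HSV)
X,Y,Z=np.moveaxis(W,2,0)
m=((hsv[...,1]<50)&(hsv[...,2]>125)&(X>.40)&(X<.54)&(Y>-.38)&(Y<-.02)&(Z<.02)).astype(np.uint8)
m=cv2.morphologyEx(m,cv2.MORPH_OPEN,np.ones((3,3)))
c=max(cv2.findContours(m,0,1)[0],key=cv2.contourArea)[:,0]
print(cv2.minAreaRect((plane(im,c,.009)*1000).astype(np.float32)))
E
```

```text
clock: 7.2
position: [0.6384, -0.1787, 0.1799]
ee_rot: [0.502, 0.498, 0.502, -0.498]
contact_force: [0.2, -0.1, 0.2]
width: 0.0727
[array([ 5.99, -0.88, -0.57]), ('jaw', np.float64(0.007)), ('dr_x', np.float64(0.076))]
((468.10174560546875, -159.23175048828125), (233.34780883789062, 87.46373748779297), 85.64049530029297)
```

```bash
python3 -m creep '{"delta_pos":[[6,-0.6,-0.4],[6,-0.6,-0.4],[6,-0.6,-0.4],[6,-0.6,-0.4]],"dr":[[0.076,0,0],[0.076,0,0],[0.076,0,0],[0.076,0,0]]}'; python3 -c "
from h import *
print(rel([.6295,-.173,.006],-.069))"
```

```text
clock: 7.65
position: [0.632, -0.1752, 0.122]
ee_rot: [0.485, 0.515, 0.484, -0.515]
contact_force: [0.5, 0.6, -0.8]
width: 0.0724
[array([11.6 , -0.28, -0.21]), ('jaw', np.float64(-0.061)), ('dr_x', np.float64(0.008))]
```

```bash
python3 -m creep '{"delta_pos":[[5,-0.1,-0.1],[8,-0.1,-0.1],[11.5,-0.1,-0.1],[11.5,-0.1,-0.1],[11.5,-0.1,-0.1],[11.5,-0.1,-0.1]],"dr":[[0,0,0],[0,0,0],[0,0,0],[0,0,0],[0,0,0],[0,0,0]]}'; python3 -m creep '{"delta_pos":[[0,0,0],[0,0,0],[0,0,0],[0,0,0],[0,0,0],[0,0,0]],"dr":[[0,0,0],[0,0,0],[0,0,0],[0,0,0],[0,0,0],[0,0,0]]}' -1 30;  python3 -c "
from h import *
f=-.07; c=np.array([.470,-.160]); y=np.array([-np.sin(f),np.cos(f)])
t,_,_=tool();print(t)
for s in(.078,.027,-.024): print(c+y*s)
print(rel([*(c+y*.078),.11],-.07))"
```

```text
clock: 8.25
position: [0.6324, -0.1747, 0.0092]
ee_rot: [0.486, 0.516, 0.482, -0.515]
contact_force: [0.3, -0.7, -0.7]
width: 0.0726
clock: 8.85
position: [0.631, -0.1742, 0.0085]
ee_rot: [0.485, 0.516, 0.483, -0.515]
contact_force: [-0.9, -0.1, 6.2]
width: 0.0472
[ 0.63096047 -0.17417379  0.00849672]
[ 0.47545554 -0.08219102]
[ 0.47188846 -0.13306612]
[ 0.46832137 -0.18394122]
[array([-10.21, -16.07,  -8.19]), ('jaw', np.float64(-0.063)), ('dr_x', np.float64(0.007))]
```

```bash
python3 -m creep '{"delta_pos":[[-2,0,0],[-6,0,0],[-10,0,0],[-10,-5,-3],[-10,-9,-5],[-10,-13,-7],[-10,-16.1,-8.2],[-10,-16.1,-8.2],[-10,-16.1,-8.2],[-10,-16.1,-8.2]],"dr":[[0,0,0],[0,0,0],[0,0,0],[0,0,0],[0,0,0],[0,0,0],[0.007,0,0],[0.007,0,0],[0.007,0,0],[0.007,0,0]]}';  python3 -c "
from h import *
print(rel([.4755,-.0822,.0135],-.07))
im=snap('scene');cv2.imwrite('pics/s2.png',cv2.resize(im['pixels'][100:280,130:370],(800,600),interpolation=2))"
```

```text
clock: 9.85
position: [0.4762, -0.0824, 0.107]
ee_rot: [0.483, 0.518, 0.481, -0.517]
contact_force: [0.3, -0.2, -0.3]
width: 0.0467
[array([ 9.35, -0.1 , -0.03]), ('jaw', np.float64(-0.07)), ('dr_x', np.float64(-0.0))]
```

View pics/s2.png

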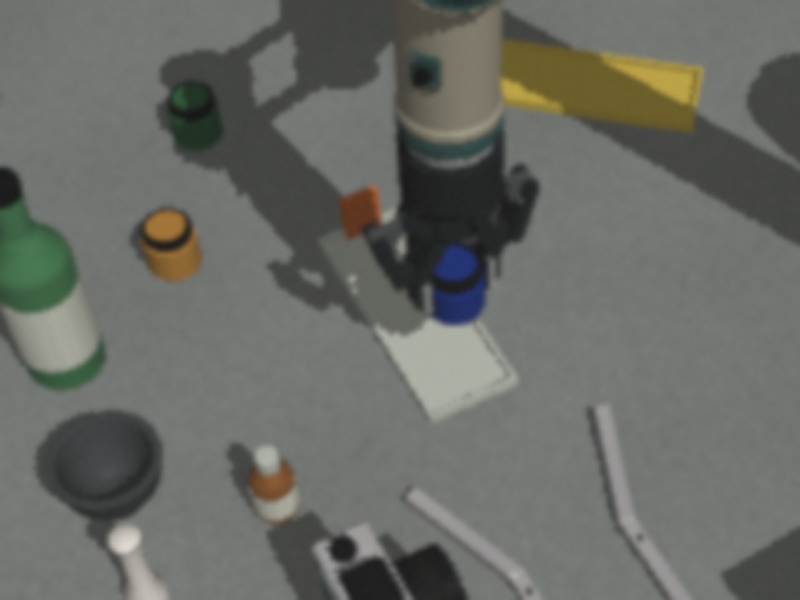

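The blue pot is held upright at crop px (458,285) above the front part of the tray. Lowering it.

```bash
python3 -m creep '{"delta_pos":[[3,-0.1,0],[6,-0.1,0],[8,-0.1,0],[9,-0.1,0],[9.3,-0.1,0],[9.3,-0.1,0],[9.3,-0.1,0]],"dr":[[0,0,0],[0,0,0],[0,0,0],[0,0,0],[0,0,0],[0,0,0],[0,0,0]]}'; python3 -m creep '{"delta_pos":[[0,0,0],[0,0,0],[0,0,0],[0,0,0],[-3,0,0],[-7,0,0],[-11,0,0],[-11,0,0]],"dr":[[0,0,0],[0,0,0],[0,0,0],[0,0,0],[0,0,0],[0,0,0],[0,0,0],[0,0,0]]}' 0.6; python3 look.py; python3 -c "
from h import *
print(rel([.621,-.325,.11],-.069))"
```

```text
clock: 10.6
position: [0.4747, -0.0821, 0.014]
ee_rot: [0.483, 0.518, 0.481, -0.517]
contact_force: [-0.2, -0.1, -1.0]
width: 0.047
clock: 11.4
position: [0.4774, -0.0828, 0.1285]
ee_rot: [0.486, 0.519, 0.479, -0.515]
contact_force: [1.1, -0.5, 0.2]
width: 0.0688
top ochre [387. 161.] 149 [ 0.621  -0.3245  0.0483]
top ochre [372. 223.] 57 [ 0.4628 -0.2632  0.0483]
top ochre [435. 300.] 69 [ 0.2602 -0.385   0.049 ]
top green [444. 188.] 137 [ 0.5342 -0.4592  0.0483]
top tray [ 478.6 -215.5   46.3   59.7   82. ]
scene blue [267. 201.] 108 [ 0.475  -0.081   0.0529]
scene ochre [179. 167.] 90 [ 0.6209 -0.3251  0.0489]
scene ochre [211. 245.] 65 [ 0.6648 -0.0403  0.0507]
scene ochre [460. 306.] 72 [0.2605 0.4161 0.0539]
scene green [186. 129.] 78 [ 0.5338 -0.459   0.0493]
scene tray [ 470.3 -134.5  189.4   85.1   85.3]
[array([ 1.47, 16.37, 23.23]), ('jaw', np.float64(-0.07)), ('dr_x', np.float64(-0.001))]
```

```bash
python3 -m creep '{"delta_pos":[[0,16.2,23],[0,16.2,23],[0,16.2,23],[0,16.2,23],[0,16.2,23],[0,16.2,23],[0,16.2,23],[0,16.2,23],[0,16.2,23],[0,16.2,23]],"dr":[[0,0,0],[0,0,0],[0,0,0],[0,0,0],[0,0,0],[0,0,0],[0,0,0],[0,0,0],[0,0,0],[0,0,0]]}' 0.7; python3 -c "
from h import *
print(rel([.621,-.325,.010],-.069))"
```

```text
clock: 12.5
position: [0.618, -0.3209, 0.1228]
ee_rot: [-0.482, -0.517, -0.483, 0.517]
contact_force: [0.7, -0.2, -0.7]
width: 0.0725
[array([11.28,  0.34,  0.41]), ('jaw', np.float64(-0.069)), ('dr_x', np.float64(-0.0))]
```

```bash
python3 -m creep '{"delta_pos":[[5,0.2,0.3],[8,0.2,0.3],[11.2,0.2,0.3],[11.2,0.2,0.3],[11.2,0.2,0.3],[11.2,0.2,0.3]],"dr":[[0,0,0],[0,0,0],[0,0,0],[0,0,0],[0,0,0],[0,0,0]]}'; python3 -m creep '{"delta_pos":[[0,0,0],[0,0,0],[0,0,0],[0,0,0],[0,0,0],[0,0,0]],"dr":[[0,0,0],[0,0,0],[0,0,0],[0,0,0],[0,0,0],[0,0,0]]}' -1 30;  python3 -c "
from h import *
print(rel([.4719,-.1331,.11],-.07))"
```

```text
clock: 13.1
position: [0.6221, -0.326, 0.0137]
ee_rot: [0.484, 0.517, 0.481, -0.517]
contact_force: [0.4, -0.1, -0.0]
width: 0.0722
clock: 13.7
position: [0.6217, -0.3261, 0.0135]
ee_rot: [0.483, 0.518, 0.481, -0.517]
contact_force: [-0.9, 0.8, 5.8]
width: 0.047
[array([ -9.72, -16.27, -18.19]), ('jaw', np.float64(-0.07)), ('dr_x', np.float64(-0.0))]
```

```bash
python3 -m creep '{"delta_pos":[[-2,0,0],[-6,0,0],[-10,0,0],[-10,-5,-5],[-10,-9,-9],[-10,-13,-14],[-10,-16.2,-18.2],[-10,-16.2,-18.2],[-10,-16.2,-18.2],[-10,-16.2,-18.2]],"dr":[[0,0,0],[0,0,0],[0,0,0],[0,0,0],[0,0,0],[0,0,0],[0,0,0],[0,0,0],[0,0,0],[0,0,0]]}';  python3 -c "
from h import *
print(rel([.4719,-.1325,.0185],-.07))"
```

```text
clock: 14.7
position: [0.4718, -0.1321, 0.112]
ee_rot: [0.483, 0.517, 0.482, -0.517]
contact_force: [-0.3, -0.3, -0.7]
width: 0.0469
[array([9.35, 0.  , 0.03]), ('jaw', np.float64(-0.069)), ('dr_x', np.float64(0.001))]
```

```bash
python3 -m creep '{"delta_pos":[[3,0,0.15],[6,0,0.15],[8,0,0.15],[9,0,0.15],[9.3,0,0.15],[9.3,0,0.15],[9.3,0,0.15]],"dr":[[0,0,0],[0,0,0],[0,0,0],[0,0,0],[0,0,0],[0,0,0],[0,0,0]]}'; python3 -m creep '{"delta_pos":[[0,0,0],[0,0,0],[0,0,0],[0,0,0],[-3,0,0],[-7,0,0],[-11,0,0],[-11,0,0]],"dr":[[0,0,0],[0,0,0],[0,0,0],[0,0,0],[0,0,0],[0,0,0],[0,0,0],[0,0,0]]}' 0.6; python3 look.py; python3 -c "
from h import *
print(rel([.534,-.459,.13],-.069))"
```

```text
clock: 15.4
position: [0.473, -0.1349, 0.0191]
ee_rot: [0.483, 0.518, 0.481, -0.517]
contact_force: [-0.6, -0.2, -0.8]
width: 0.0471
clock: 16.2
position: [0.4755, -0.1357, 0.1335]
ee_rot: [0.486, 0.519, 0.478, -0.516]
contact_force: [0.4, -1.0, -0.1]
width: 0.0682
top blue [303. 225.] 66 [ 0.4738 -0.0893  0.0516]
top ochre [278. 159.] 48 [ 0.6531 -0.0465  0.05  ]
top ochre [317. 224.] 78 [ 0.4735 -0.1254  0.0515]
top ochre [373. 224.] 41 [ 0.4595 -0.2637  0.0496]
top ochre [435. 300.] 69 [ 0.2605 -0.3852  0.0486]
top green [444. 188.] 130 [ 0.5337 -0.4586  0.0482]
top tray [ 464.9 -209.6   45.2   96.1   67. ]
scene blue [267. 202.] 105 [ 0.4751 -0.0809  0.053 ]
scene ochre [257. 188.] 99 [ 0.4729 -0.1335  0.0531]
scene ochre [211. 245.] 65 [ 0.6646 -0.0403  0.0507]
scene ochre [460. 306.] 69 [0.2609 0.4164 0.0557]
scene green [187. 129.] 75 [ 0.5328 -0.4588  0.0492]
scene tray [ 468.8 -154.   228.5   85.5   85.3]
[array([-0.04,  8.44, 31.96]), ('jaw', np.float64(-0.07)), ('dr_x', np.float64(-0.001))]
```

```bash
python3 -m creep '{"delta_pos":[[0,8.4,31.9],[0,8.4,31.9],[0,8.4,31.9],[0,8.4,31.9],[0,8.4,31.9],[0,8.4,31.9],[0,8.4,31.9],[0,8.4,31.9],[0,8.4,31.9],[0,8.4,31.9]],"dr":[[0,0,0],[0,0,0],[0,0,0],[0,0,0],[0,0,0],[0,0,0],[0,0,0],[0,0,0],[0,0,0],[0,0,0]]}' 0.7; python3 -c "
from h import *
print(rel([.5335,-.459,.012],-.069))"
```

```text
clock: 17.3
position: [0.5324, -0.4564, 0.1267]
ee_rot: [0.481, 0.517, 0.484, -0.517]
contact_force: [-0.1, 0.1, -0.1]
width: 0.0727
[array([11.47,  0.16,  0.28]), ('jaw', np.float64(-0.07)), ('dr_x', np.float64(-0.001))]
```

```bash
python3 -m creep '{"delta_pos":[[5,0.1,0.2],[8,0.1,0.2],[11.3,0.1,0.2],[11.3,0.1,0.2],[11.3,0.1,0.2],[11.3,0.1,0.2]],"dr":[[0,0,0],[0,0,0],[0,0,0],[0,0,0],[0,0,0],[0,0,0]]}'; python3 -m creep '{"delta_pos":[[0,0,0],[0,0,0],[0,0,0],[0,0,0],[0,0,0],[0,0,0]],"dr":[[0,0,0],[0,0,0],[0,0,0],[0,0,0],[0,0,0],[0,0,0]]}' -1 30;  python3 -c "
from h import *
print(rel([.469,-.1865,.11],-.07))"
```

```text
clock: 17.9
position: [0.5353, -0.4608, 0.0176]
ee_rot: [0.484, 0.517, 0.481, -0.517]
contact_force: [0.6, 0.2, 0.0]
width: 0.0724
clock: 18.5
position: [0.5348, -0.4611, 0.0175]
ee_rot: [0.483, 0.517, 0.481, -0.517]
contact_force: [-1.4, -0.1, 6.1]
width: 0.0469
[array([ -9.32,  -8.47, -26.91]), ('jaw', np.float64(-0.07)), ('dr_x', np.float64(-0.0))]
```

```bash
python3 -m creep '{"delta_pos":[[-2,0,0],[-6,0,0],[-9.3,0,0],[-9.3,-2,-5],[-9.3,-4,-10],[-9.3,-6,-15],[-9.3,-8,-20],[-9.3,-8.4,-24],[-9.3,-8.4,-26.8],[-9.3,-8.4,-26.8]],"dr":[[0,0,0],[0,0,0],[0,0,0],[0,0,0],[0,0,0],[0,0,0],[0,0,0],[0,0,0],[0,0,0],[0,0,0]]}';  python3 -c "
from h import *
print(rel([.469,-.188,.0225],-.07))"
```

```text
clock: 19.5
position: [0.4676, -0.1827, 0.1087]
ee_rot: [0.482, 0.517, 0.484, -0.516]
contact_force: [0.3, -0.6, -1.6]
width: 0.0467
[array([8.62, 0.19, 0.54]), ('jaw', np.float64(-0.067)), ('dr_x', np.float64(0.003))]
```

```bash
python3 -m creep '{"delta_pos":[[0,0,0],[0,0,0],[3,0,0],[6,0,0],[7.5,0,0],[8.2,0,0],[8.5,0,0],[8.5,0,0],[8.5,0,0]],"dr":[[0,0,0],[0,0,0],[0,0,0],[0,0,0],[0,0,0],[0,0,0],[0,0,0],[0,0,0],[0,0,0]]}'; python3 -m creep '{"delta_pos":[[0,0,0],[0,0,0],[0,0,0],[0,0,0],[-3,0,0],[-7,0,0],[-11,0,0],[-15,0,0],[-15,0,0],[-15,0,0]],"dr":[[0,0,0],[0,0,0],[0,0,0],[0,0,0],[0,0,0],[0,0,0],[0,0,0],[0,0,0],[0,0,0],[0,0,0]]}' 0.6; python3 look.py b; python3 - <<'E'
from h import *
s=cv2.imread('pics/bscene.png')
cv2.imwrite('pics/s3.png',cv2.resize(s[100:340,130:450],(800,600),interpolation=2))
E
```

```text
clock: 20.4
position: [0.4698, -0.1878, 0.024]
ee_rot: [0.483, 0.518, 0.481, -0.517]
contact_force: [0.8, -0.1, -1.7]
width: 0.0469
clock: 21.4
position: [0.4694, -0.1872, 0.1742]
ee_rot: [0.483, 0.517, 0.481, -0.517]
contact_force: [-0.4, -0.1, -0.9]
width: 0.0683
top blue [299. 225.] 152 [ 0.4753 -0.0814  0.0515]
top ochre [278. 159.] 46 [ 0.6537 -0.045   0.0496]
top ochre [372. 222.] 62 [ 0.464  -0.2634  0.0487]
top ochre [435. 300.] 69 [ 0.2605 -0.3852  0.0484]
top ochre [101. 337.] 110 [0.2559 0.4084 0.0627]
top green [341. 223.] 146 [ 0.4708 -0.1843  0.0515]
top tray [506.  -88.5  67.5  18.6  84.2]
scene blue [267. 202.] 109 [ 0.4751 -0.0809  0.053 ]
scene ochre [237. 160.] 48 [ 0.4653 -0.2615  0.0495]
scene ochre [257. 188.] 101 [ 0.4728 -0.1342  0.053 ]
scene ochre [211. 245.] 66 [ 0.6647 -0.0401  0.0508]
scene ochre [460. 306.] 64 [0.2612 0.4162 0.0546]
scene green [249. 176.] 96 [ 0.4701 -0.1849  0.0532]
scene tray [ 503.9 -140.7  112.2   15.4   85.8]
```

View pics/s3.png

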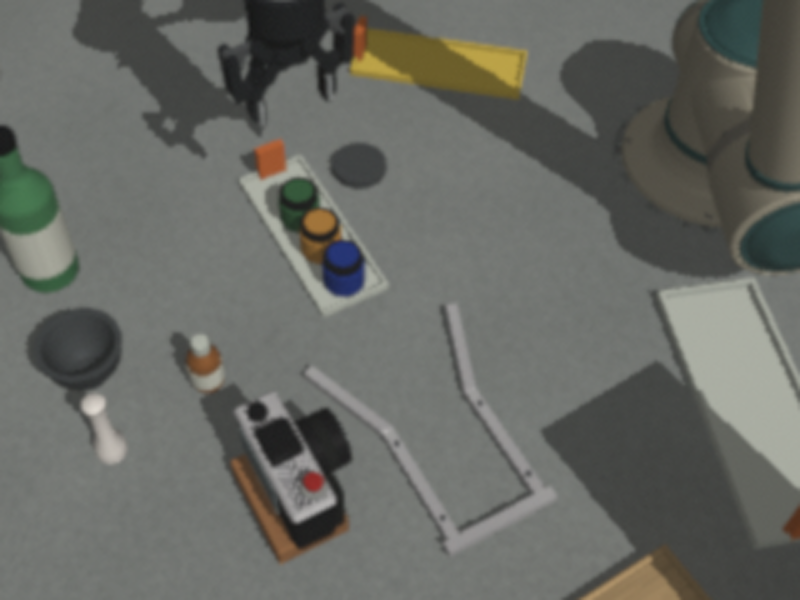

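All three pots stand upright on the tray: green at crop px (298,203), ochre (320,233), blue (343,267). Nothing else has moved. Next I'll pinch the tab.

```bash
python3 -c "
from h import *
print(rel([.464,-.263,.11],1.502))"; python3 -m creep '{"delta_pos":[[0,0,0],[0,0,3],[0,0.5,6],[0,0.5,7.5],[0,0.5,7.5],[0,0.5,7.5],[0,0.5,7.5],[0,0.5,7.5],[0,0.5,7.5],[0,0.5,7.5]],"dr":[[1.571,0,0],[1.571,0,0],[1.571,0,0],[1.571,0,0],[1.571,0,0],[1.571,0,0],[1.571,0,0],[1.571,0,0],[1.571,0,0],[1.571,0,0]]}' -0.3; python3 -c "
from h import *
print(rel([.464,-.263,.10],1.502),tool()[1].as_matrix().round(2))"
```

```text
[array([6.2 , 0.15, 7.66]), ('jaw', np.float64(-0.07)), ('dr_x', np.float64(1.569))]
clock: 22.5
position: [0.4677, -0.2616, 0.171]
ee_rot: [0.003, -0.706, 0.001, 0.708]
contact_force: [0.1, 0.3, 0.6]
width: 0.0303
[array([7.1 , 0.17, 0.34]), ('jaw', np.float64(-1.576)), ('dr_x', np.float64(0.063))] [[-0.   -0.01 -1.  ]
 [ 0.   -1.    0.01]
 [-1.   -0.    0.  ]]
```

```bash
python3 -m creep '{"delta_pos":[[4,0.1,0.3],[7,0.1,0.3],[7,0.1,0.3],[7,0.1,0.3],[7,0.1,0.3],[7,0.1,0.3]],"dr":[[0.063,0,0],[0.063,0,0],[0.063,0,0],[0.063,0,0],[0.063,0,0],[0.063,0,0]]}'; python3 -c "
from h import *
print(rel([.464,-.263,.022],1.502))"
```

```text
clock: 23.1
position: [0.4667, -0.264, 0.1046]
ee_rot: [-0.021, 0.708, -0.023, -0.706]
contact_force: [-0.8, 0.4, -1.1]
width: 0.0298
[array([ 8.26, -0.09,  0.3 ]), ('jaw', np.float64(-1.633)), ('dr_x', np.float64(0.007))]
```

```bash
python3 -m creep '{"delta_pos":[[2,0,0.2],[4,0,0.2],[4,0,0.2],[6,0,0.2],[8.2,0,0.2],[8.2,0,0.2],[8.2,0,0.2],[8.2,0,0.2]],"dr":[[0.007,0,0],[0.007,0,0],[0.007,0,0],[0.007,0,0],[0.007,0,0],[0.007,0,0],[0.007,0,0],[0.007,0,0]]}'; python3 -m creep '{"delta_pos":[[0,0,0],[0,0,0],[0,0,0],[0,0,0],[0,0,0],[0,0,0]],"dr":[[0,0,0],[0,0,0],[0,0,0],[0,0,0],[0,0,0],[0,0,0]]}' -1 30; python3 -c "
from h import *
f=-.069; ro=np.array([.4913,.1288]); y=np.array([-np.sin(f),np.cos(f)])
t,_,s=tool(); print(t,s['qpos'].round(2))
for d in (-.25,-.15,-.105): print(ro+y*d, rel([*(ro+y*d),t[2]],np.pi/2+f))"; python3 look.py
```

```text
clock: 23.9
position: [0.4649, -0.264, 0.0229]
ee_rot: [-0.024, 0.708, -0.025, -0.706]
contact_force: [-0.3, -0.6, 0.1]
width: 0.0299
clock: 24.5
position: [0.4648, -0.2642, 0.0227]
ee_rot: [-0.024, 0.708, -0.025, -0.706]
contact_force: [0.3, -0.9, 5.9]
width: 0.0093
[ 0.46478159 -0.26422439  0.02266948] [-0.65  0.42  1.88 -0.    0.84  0.99]
[ 0.47406368 -0.12060511] [array([ -0.03, -14.39,   0.07]), ('jaw', np.float64(-1.64)), ('dr_x', np.float64(-0.0))]
[ 0.48095821 -0.02084307] [array([ -0.05, -24.39,   0.07]), ('jaw', np.float64(-1.64)), ('dr_x', np.float64(-0.0))]
[0.48406075 0.02404985] [array([ -0.06, -28.89,   0.07]), ('jaw', np.float64(-1.64)), ('dr_x', np.float64(-0.0))]
top ochre [277. 159.] 45 [ 0.6536 -0.0445  0.0505]
top ochre [321. 222.] 92 [ 0.4785 -0.1367  0.0521]
top ochre [101. 336.] 86 [0.2579 0.4082 0.0641]
top green [341. 223.] 159 [ 0.4705 -0.1845  0.0517]
top tray [ 504.3 -147.2   86.3   14.4   87. ]
scene blue [267. 202.] 112 [ 0.4753 -0.079   0.0536]
scene ochre [258. 189.] 98 [ 0.4728 -0.133   0.0528]
scene ochre [211. 245.] 65 [ 0.6646 -0.0407  0.0497]
scene ochre [460. 306.] 75 [0.2605 0.416  0.0553]
scene green [249. 176.] 102 [ 0.4703 -0.1838  0.0531]
scene tray [497.6 -91.9 101.9  35.7  87.3]
```

```bash
python3 -m creep '{"delta_pos":[[0,-0.4,0],[0,-1.2,0],[0,-2.2,0],[0,-3.2,0],[0,-4.2,0],[0,-5.2,0],[0,-6.2,0],[0,-7.2,0],[0,-8.2,0],[0,-9.2,0]],"dr":[[0,0,0],[0,0,0],[0,0,0],[0,0,0],[0,0,0],[0,0,0],[0,0,0],[0,0,0],[0,0,0],[0,0,0]]}'; python3 -m creep '{"delta_pos":[[0,-1,0],[0,-2,0],[0,-3,0],[0,-4,0],[0,-4.8,0],[0,-5.2,0],[0,-5.2,0]],"dr":[[0,0,0],[0,0,0],[0,0,0],[0,0,0],[0,0,0],[0,0,0],[0,0,0]]}';python3 -c "
from h import *
f=-.069; ro=np.array([.4913,.1288]); y=np.array([-np.sin(f),np.cos(f)])
t,_,s=tool(); print(rel([*(ro+y*-.105),t[2]],np.pi/2+f))"; python3 look.py c;  python3 - <<'E'
from h import *
s=cv2.imread('pics/cscene.png')
cv2.imwrite('pics/s4.png',cv2.resize(s[120:330,180:460],(800,600),interpolation=2))
E
```

```text
clock: 25.6
position: [0.472, -0.1737, 0.0227]
ee_rot: [-0.022, 0.708, -0.026, -0.705]
contact_force: [0.4, -6.5, 4.3]
width: 0.0094
clock: 26.3
position: [0.4755, -0.1208, 0.0227]
ee_rot: [-0.023, 0.708, -0.025, -0.705]
contact_force: [-0.7, -3.5, 5.2]
width: 0.0097
[array([ -0.04, -14.51,   0.13]), ('jaw', np.float64(-1.639)), ('dr_x', np.float64(0.001))]
top blue [241. 227.] 154 [0.4854 0.0634 0.0514]
top ochre [277. 159.] 42 [ 0.6539 -0.0447  0.0497]
top ochre [262. 226.] 160 [0.4833 0.011  0.0517]
top ochre [435. 300.] 68 [ 0.2603 -0.3851  0.0487]
top ochre [102. 336.] 90 [0.2571 0.4061 0.0604]
top tray [513.1 -31.9  15.6  10.6  84.2]
scene blue [293. 241.] 138 [0.4852 0.0641 0.0531]
scene ochre [282. 226.] 120 [0.4835 0.0101 0.0531]
scene ochre [211. 245.] 63 [ 0.665  -0.0402  0.0506]
scene ochre [461. 306.] 68 [0.2589 0.4168 0.0554]
scene green [273. 213.] 121 [ 0.4811 -0.0407  0.0531]
scene tray [ 450.7 -101.7   39.1   47.9   58.6]
```

View pics/s4.png

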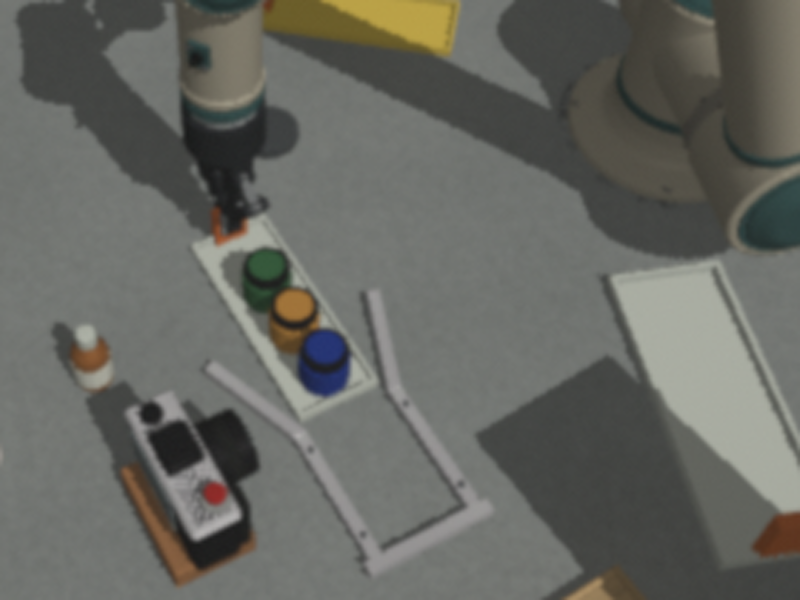

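The loaded tray is centred in the mouth, with its front edge (crop px 340,400) at the throat. Continuing slowly and watching the force.

```bash
for k in 1; do python3 -m creep '{"delta_pos":[[0,-0.4,0.1],[0,-0.9,0.1],[0,-1.4,0.1],[0,-1.9,0.1],[0,-2.4,0.1],[0,-2.9,0.1],[0,-3.4,0.1],[0,-3.9,0.1],[0,-4.4,0.1],[0,-4.8,0.1]],"dr":[[0,0,0],[0,0,0],[0,0,0],[0,0,0],[0,0,0],[0,0,0],[0,0,0],[0,0,0],[0,0,0],[0,0,0]]}'; done; python3 -c "
from h import *
f=-.069; ro=np.array([.4913,.1288]); y=np.array([-np.sin(f),np.cos(f)])
t,_,s=tool(); print(rel([*(ro+y*-.105),t[2]],np.pi/2+f),s['contact_force'])"
```

```text
clock: 27.4
position: [0.4779, -0.0737, 0.0227]
ee_rot: [-0.022, 0.708, -0.025, -0.705]
contact_force: [-0.7, -7.7, 6.0]
width: 0.0094
[array([-0.04, -9.79,  0.04]), ('jaw', np.float64(-1.638)), ('dr_x', np.float64(0.001))] [-0.7391798  -7.67270071  6.01557936]
```

```bash
python3 -m creep '{"delta_pos":[[0,-0.5,0],[0,-1,0],[0,-1.5,0],[0,-2,0],[0,-2.5,0],[0,-3,0],[0,-3.5,0],[0,-4,0],[0,-4.5,0],[0,-5,0]],"dr":[[0,0,0],[0,0,0],[0,0,0],[0,0,0],[0,0,0],[0,0,0],[0,0,0],[0,0,0],[0,0,0],[0,0,0]]}';python3 -m creep '{"delta_pos":[[0,-0.5,0],[0,-1,0],[0,-1.5,0],[0,-2,0],[0,-2.5,0],[0,-3,0],[0,-3.5,0],[0,-3.8,0],[0,-4,0],[0,-4,0]],"dr":[[0,0,0],[0,0,0],[0,0,0],[0,0,0],[0,0,0],[0,0,0],[0,0,0],[0,0,0],[0,0,0],[0,0,0]]}'; python3 -c "
from h import *
f=-.069; ro=np.array([.4913,.1288]); y=np.array([-np.sin(f),np.cos(f)])
t,_,s=tool(); print(rel([*(ro+y*-.105),t[2]],np.pi/2+f),s['contact_force'])"
```

```text
clock: 28.4
position: [0.4812, -0.0237, 0.0227]
ee_rot: [-0.022, 0.708, -0.025, -0.705]
contact_force: [0.4, -9.4, 7.3]
width: 0.0094
clock: 29.4
position: [0.4838, 0.0166, 0.0227]
ee_rot: [-0.023, 0.708, -0.025, -0.706]
contact_force: [-0.8, -6.8, 7.8]
width: 0.0093
[array([-0.  , -0.75,  0.02]), ('jaw', np.float64(-1.638)), ('dr_x', np.float64(0.002))] [-0.83383923 -6.78934536  7.79960273]
```

```bash
python3 -m creep '{"delta_pos":[[0,-0.2,0],[0,-0.4,0],[0,-0.6,0],[0,-0.8,0],[0,-0.8,0]],"dr":[[0,0,0],[0,0,0],[0,0,0],[0,0,0],[0,0,0]]}';python3 -m creep '{"delta_pos":[[0,-0.1,0],[0,-0.2,0],[0,-0.2,0]],"dr":[[0,0,0],[0,0,0],[0,0,0]]}';python3 -m creep '{"delta_pos":[[0,-0.1,0],[0,-0.2,0],[0,-0.2,0]],"dr":[[0,0,0],[0,0,0],[0,0,0]]}'
```

```text
clock: 29.9
position: [0.4843, 0.0242, 0.0227]
ee_rot: [-0.022, 0.708, -0.025, -0.706]
contact_force: [-0.7, -8.4, 8.7]
width: 0.0097
clock: 30.2
position: [0.4843, 0.0242, 0.0226]
ee_rot: [-0.021, 0.708, -0.026, -0.706]
contact_force: [-1.8, -16.5, 7.3]
width: 0.0097
clock: 30.5
position: [0.4842, 0.0243, 0.0227]
ee_rot: [-0.019, 0.708, -0.026, -0.706]
contact_force: [-3.0, -24.1, 7.8]
width: 0.0093
```

Home: it stopped at y=0.0242 (predicted 0.0240) and the force rose to 24 N. Relax, release, and move towards the shutter.

```bash
python3 -m creep '{"delta_pos":[[0,0.2,0],[0,0.3,0],[0,0.3,0]],"dr":[[0,0,0],[0,0,0],[0,0,0]]}'; python3 -m creep '{"delta_pos":[[0,0.3,0],[0,0.3,0],[0,0.3,0],[-3,0.3,0],[-7,0.3,0],[-12,0.3,0],[-17,0.3,0],[-17,0.3,0]],"dr":[[0,0,0],[0,0,0],[0,0,0],[0,0,0],[0,0,0],[0,0,0],[0,0,0],[0,0,0]]}' -0.3;  python3 look.py d; python3 - <<'E'
from h import *
for n in("top","scene"):
    im=dict(np.load(f"pics/{n}0.npz")); m=cv2.inRange(cv2.cvtColor(im["pixels"],cv2.COLOR_BGR2HSV),(0,120,70),(8,255,255))|cv2.inRange(cv2.cvtColor(im["pixels"],cv2.COLOR_BGR2HSV),(172,120,70),(180,255,255))
    W=world(im); m=(m>0)&(W[...,2]>.11)&(W[...,2]<.13)&(abs(W[...,0]-.655)<.03)&(abs(W[...,1]-.16)<.03)
    v,u=np.nonzero(m); print(n,len(u),plane(im,[u.mean(),v.mean()],.121),W[m].mean(0))
t,_,s=tool(); print(s["contact_force"]); print(rel([.6545,.162,.17]))
a=cv2.imread('pics/dscene.png');cv2.imwrite('pics/s5.png',cv2.resize(a[150:330,220:460],(800,600),interpolation=2))
E
```

```text
clock: 30.8
position: [0.4842, 0.0242, 0.0226]
ee_rot: [-0.022, 0.708, -0.025, -0.706]
contact_force: [-1.2, -11.2, 7.8]
width: 0.0093
clock: 31.6
position: [0.4872, 0.0244, 0.198]
ee_rot: [-0.024, 0.712, -0.024, -0.702]
contact_force: [0.2, 0.2, -0.1]
width: 0.0298
top blue [182. 229.] 155 [0.4941 0.208  0.052 ]
top ochre [257. 227.] 43 [0.4828 0.0241 0.0481]
top ochre [208. 228.] 53 [0.4912 0.1456 0.0522]
top ochre [435. 300.] 70 [ 0.2601 -0.3858  0.0483]
top ochre [100. 337.] 75 [0.2552 0.409  0.0637]
top green [225. 227.] 161 [0.4896 0.1037 0.0517]
scene blue [324. 287.] 168 [0.4938 0.2084 0.0528]
scene ochre [286. 232.] 62 [0.4844 0.0263 0.0495]
scene ochre [211. 245.] 65 [ 0.6648 -0.0401  0.0507]
scene ochre [312. 269.] 146 [0.4916 0.1548 0.0528]
scene ochre [460. 306.] 64 [0.2606 0.4163 0.0537]
scene green [301. 254.] 146 [0.4893 0.1035 0.0531]
top 34 [[0.65327643 0.16096175]] [0.65366581 0.1611242  0.11997575]
scene 42 [[0.65468082 0.1620247 ]] [0.65462112 0.16190074 0.12073872]
[ 0.04361296  0.95856055 -1.25708836]
[array([  2.28, -14.88, -16.14]), ('jaw', np.float64(-1.64))]
```

View pics/s5.png

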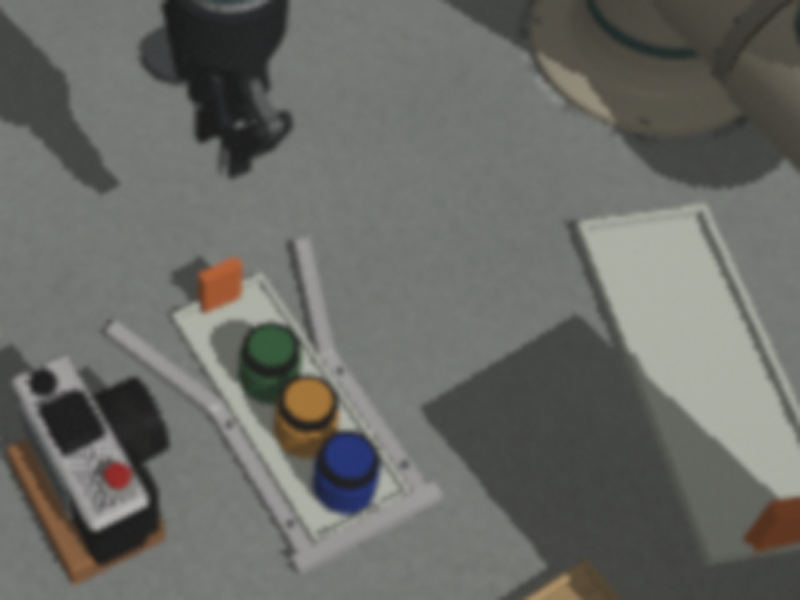

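The tray is seated against the stop (crop px 365,525) with all three pots upright. The red button is at (118,475), which puts it at (0.654, 0.1615).

```bash
python3 -m creep '{"delta_pos":[[0,-14.8,-16.1],[0,-14.8,-16.1],[0,-14.8,-16.1],[0,-14.8,-16.1],[2,-14.8,-16.1],[2,-14.8,-16.1],[2,-14.8,-16.1],[2,-14.8,-16.1],[2,-14.8,-16.1],[2,-14.8,-16.1]],"dr":[[0,0,0],[0,0,0],[0,0,0],[0,0,0],[0,0,0],[0,0,0],[0,0,0],[0,0,0],[0,0,0],[0,0,0]]}' -1; python3 -m creep '{"delta_pos":[[0,0,0],[0,0,0],[0,0,0]],"dr":[[0,0,0],[0,0,0],[0,0,0]]}';  python3 -c "
from h import *
print(rel([.654,.1615,.126]),tool()[1].as_matrix().round(3))"
```

```text
clock: 32.7
position: [0.6533, 0.16, 0.1723]
ee_rot: [-0.025, 0.707, -0.025, -0.706]
contact_force: [-0.2, 0.2, -0.0]
width: 0.0001
clock: 33.0
position: [0.6536, 0.1605, 0.1716]
ee_rot: [-0.025, 0.707, -0.025, -0.707]
contact_force: [0.3, -0.4, -0.3]
width: 0.0001
[array([ 4.56, -0.1 , -0.04]), ('jaw', np.float64(-1.64))] [[ 0.    -0.07  -0.998]
 [ 0.    -0.998  0.07 ]
 [-1.    -0.    -0.   ]]
```

```bash
python3 -m creep '{"delta_pos":[[1.5,-0.1,0],[3,-0.1,0],[4,-0.1,0],[4.6,-0.1,0],[4.6,-0.1,0],[4.6,-0.1,0],[4.6,-0.1,0]],"dr":[[0,0,0],[0,0,0],[0,0,0],[0,0,0],[0,0,0],[0,0,0],[0,0,0]]}';  python3 - <<'E'
from h import *
im=snap("scene");cv2.imwrite('pics/s6.png',cv2.resize(im["pixels"][210:330,180:340],(800,600),interpolation=2))
print(tool()[0])
E
```

```text
clock: 33.7
position: [0.6542, 0.1618, 0.1261]
ee_rot: [-0.025, 0.707, -0.024, -0.706]
contact_force: [-0.2, 0.9, -0.7]
width: -0.0001
[0.65419044 0.16179744 0.12613157]
```

View pics/s6.png

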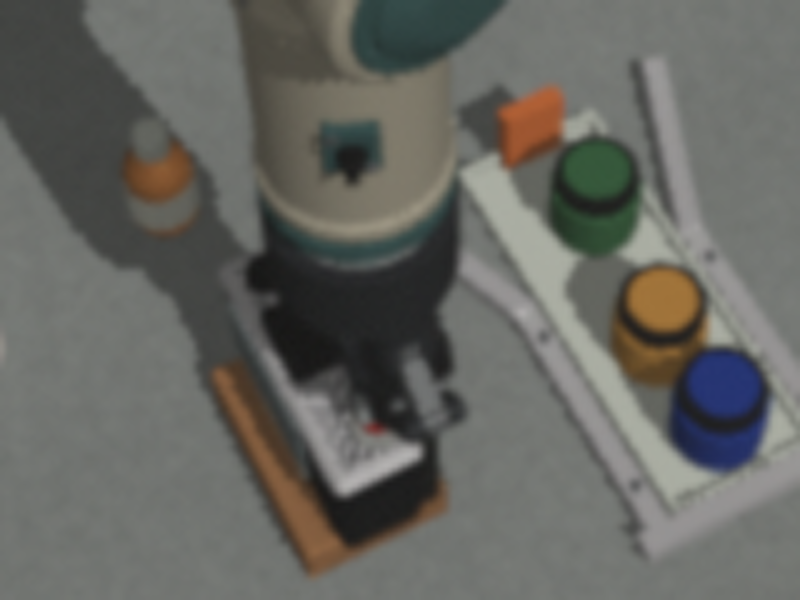

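The fingertips sit right over the red button (a sliver shows at crop px 378,428). Now the half-press, in fine steps.

```bash
python3 -m creep '{"delta_pos":[[0.2,0,0],[0.4,0,0],[0.5,0,0],[0.5,0,0],[0.5,0,0]],"dr":[[0,0,0],[0,0,0],[0,0,0],[0,0,0],[0,0,0]]}';python3 -m creep '{"delta_pos":[[0.1,0,0],[0.2,0,0],[0.2,0,0],[0.2,0,0]],"dr":[[0,0,0],[0,0,0],[0,0,0],[0,0,0]]}'
```

```text
clock: 34.25
position: [0.6537, 0.1617, 0.1204]
ee_rot: [-0.025, 0.707, -0.024, -0.707]
contact_force: [0.1, -0.1, 0.7]
width: -0.0002
clock: 34.65
position: [0.6537, 0.1617, 0.1184]
ee_rot: [-0.025, 0.707, -0.024, -0.707]
contact_force: [-0.6, -0.3, 0.9]
width: 0.0002
```

```bash
python3 -m creep '{"delta_pos":[[0.1,0,0],[0.1,0,0],[0.1,0,0]],"dr":[[0,0,0],[0,0,0],[0,0,0]]}'; python3 -c "
from h import *
t,_,s=tool();print(t,s['contact_force'])"
```

```text
clock: 34.95
position: [0.6537, 0.1617, 0.1176]
ee_rot: [-0.025, 0.707, -0.024, -0.707]
contact_force: [-0.5, -1.1, 4.0]
width: -0.0
[0.65374122 0.16172436 0.11759706] [-0.47945483 -1.10157054  4.03973261]
```

At the first click: 4 N, between the 2 N click and the 6 N second stage. Holding for about a second.

```bash
python3 -m creep '{"delta_pos":[[0,0,0],[0,0,0],[0,0,0],[0,0,0],[0,0,0],[0,0,0],[0,0,0],[0,0,0],[0,0,0],[0,0,0]],"dr":[[0,0,0],[0,0,0],[0,0,0],[0,0,0],[0,0,0],[0,0,0],[0,0,0],[0,0,0],[0,0,0],[0,0,0]]}'
```

```text
clock: 35.95
position: [0.6537, 0.1617, 0.1175]
ee_rot: [-0.025, 0.707, -0.024, -0.707]
contact_force: [-0.7, -1.3, 4.9]
width: 0.0
```

Held for at least 1 s, force 4–5 N. Now pressing fully down, to about 0.1138.

```bash
python3 -m creep '{"delta_pos":[[0.1,0,0],[0.2,0,0],[0.3,0,0],[0.4,0,0],[0.45,0,0],[0.45,0,0]],"dr":[[0,0,0],[0,0,0],[0,0,0],[0,0,0],[0,0,0],[0,0,0]]}'
```

```text
clock: 36.55
position: [0.6538, 0.1617, 0.1139]
ee_rot: [-0.025, 0.707, -0.024, -0.706]
contact_force: [-1.4, 0.0, 8.8]
width: -0.0001
```

```bash
python3 -m creep '{"delta_pos":[[0.07,0,0],[0.1,0,0],[0.1,0,0],[0.1,0,0]],"dr":[[0,0,0],[0,0,0],[0,0,0],[0,0,0]]}'
```

```text
clock: 36.95
position: [0.6538, 0.1617, 0.1138]
ee_rot: [-0.025, 0.707, -0.024, -0.706]
contact_force: [-3.0, -0.9, 12.0]
width: -0.0001
```

Bottomed out: 12 N with no further travel. Letting go and moving to the blue pot.

```bash
python3 -m creep '{"delta_pos":[[-1,0,0],[-3,0,0],[-6,0,0],[-6,-4.6,16],[-6,-4.6,16],[-6,-4.6,16],[-6,-4.6,16],[-6,-4.6,16],[-6,-4.6,16],[-6,-4.6,16]],"dr":[[0,0,0],[0,0,0],[0,0,0],[-1.571,0,0],[-1.571,0,0],[-1.571,0,0],[-1.571,0,0],[-1.571,0,0],[-1.571,0,0],[-1.571,0,0]]}' 0.6; python3 look.py; python3 -c "
from h import *
print(rel([.494,.208,.14],-.07))"
```

```text
clock: 37.95
position: [0.4966, 0.2188, 0.1712]
ee_rot: [-0.335, -0.622, -0.335, 0.623]
contact_force: [-0.2, -0.2, -0.5]
width: 0.0684
top blue [182. 229.] 156 [0.4941 0.2082 0.0515]
top ochre [278. 159.] 46 [ 0.6533 -0.0455  0.0504]
top ochre [204. 228.] 163 [0.4923 0.1558 0.052 ]
top ochre [257. 227.] 42 [0.4809 0.0241 0.0485]
top ochre [435. 300.] 65 [ 0.2605 -0.3852  0.0487]
top green [236. 230.] 131 [0.4785 0.0773 0.0517]
scene blue [324. 287.] 168 [0.494  0.2083 0.0529]
scene ochre [286. 231.] 52 [0.4839 0.0263 0.0497]
scene ochre [211. 245.] 64 [ 0.6648 -0.0403  0.0506]
scene ochre [312. 270.] 126 [0.4932 0.1566 0.0532]
scene ochre [460. 306.] 67 [0.2614 0.4161 0.0544]
scene green [297. 244.] 93 [0.4808 0.0744 0.0529]
[array([3.11, 0.36, 1.04]), ('jaw', np.float64(-0.59)), ('dr_x', np.float64(-0.52))]
```

Green has been knocked about 27 mm and is now at (0.479, 0.076), still upright on the tray. Taking blue first.

```bash
python3 -m creep '{"delta_pos":[[2,0.3,1],[2,0.3,1],[2,0.3,1],[2,0.3,1],[2,0.3,1],[2,0.3,1],[2,0.3,1]],"dr":[[-0.52,0,0],[-0.52,0,0],[-0.52,0,0],[-0.52,0,0],[-0.52,0,0],[-0.52,0,0],[-0.52,0,0]]}' 0.5; python3 -c "
from h import *
print(rel([.494,.2082,.017],-.07))"
```

```text
clock: 38.75
position: [0.4942, 0.2087, 0.1516]
ee_rot: [-0.482, -0.518, -0.482, 0.518]
contact_force: [0.3, 0.1, 0.2]
width: 0.064
[array([ 1.346e+01, -1.000e-02,  5.000e-02]), ('jaw', np.float64(-0.072)), ('dr_x', np.float64(-0.002))]
```

```bash
python3 -m creep '{"delta_pos":[[4,0,0],[8,0,0],[11,0,0],[13.4,0,0],[13.4,0,0],[13.4,0,0],[13.4,0,0]],"dr":[[0,0,0],[0,0,0],[0,0,0],[0,0,0],[0,0,0],[0,0,0],[0,0,0]]}'; python3 -m creep '{"delta_pos":[[0,0,0],[0,0,0],[0,0,0],[0,0,0],[0,0,0],[0,0,0]],"dr":[[0,0,0],[0,0,0],[0,0,0],[0,0,0],[0,0,0],[0,0,0]]}' -1 30;  python3 -c "
from h import *
print(rel([.56,.396,.11],1.571))"
```

```text
clock: 39.45
position: [0.4955, 0.2091, 0.0192]
ee_rot: [0.482, 0.518, 0.482, -0.516]
contact_force: [0.2, 0.2, 1.0]
width: 0.0639
clock: 40.05
position: [0.4952, 0.209, 0.0195]
ee_rot: [0.483, 0.518, 0.482, -0.516]
contact_force: [-0.4, -1.4, 5.7]
width: 0.047
[array([ -9.01,   5.18, -19.11]), ('jaw', np.float64(-0.07)), ('dr_x', np.float64(1.5))]
```

```bash
python3 -m creep '{"delta_pos":[[-3,0,0],[-7,0,0],[-9,0,0],[-9,1.5,-5],[-9,3,-10],[-9,5.1,-15],[-9,5.1,-19],[-9,5.1,-19],[-9,5.1,-19],[-9,5.1,-19]],"dr":[[0,0,0],[0,0,0],[-0.15,0,0],[-1.64,0,0],[-1.64,0,0],[-1.64,0,0],[-1.64,0,0],[-1.64,0,0],[-1.64,0,0],[-1.64,0,0]]}';  python3 -c "
from h import *
print(rel([.56,.396,.0225],1.571))"
```

```text
clock: 41.05
position: [0.5579, 0.3952, 0.1076]
ee_rot: [0.69, 0.152, 0.691, -0.152]
contact_force: [-0.1, -0.7, -1.8]
width: 0.0465
[array([8.51, 0.16, 0.16]), ('jaw', np.float64(1.137)), ('dr_x', np.float64(-0.434))]
```

```bash
python3 -m creep '{"delta_pos":[[0,0.1,0.1],[0,0.1,0.1],[0,0.1,0.1],[2,0.1,0.1],[5,0.1,0.1],[7,0.1,0.1],[8,0.1,0.1],[8.3,0.1,0.1],[8.3,0.1,0.1],[8.3,0.1,0.1]],"dr":[[-0.43,0,0],[-0.43,0,0],[-0.43,0,0],[-0.43,0,0],[-0.43,0,0],[-0.43,0,0],[-0.43,0,0],[-0.43,0,0],[-0.43,0,0],[-0.43,0,0]]}';  python3 -c "
from h import *
print(rel([.56,.396,.0225],1.571), tool()[2]['contact_force'])
im=snap('scene');cv2.imwrite('pics/s7.png',cv2.resize(im['pixels'][260:420,270:480],(800,600),interpolation=2))"
```

```text
clock: 42.05
position: [0.5606, 0.3957, 0.0262]
ee_rot: [0.708, 0.004, 0.706, -0.003]
contact_force: [-0.6, -0.2, -1.3]
width: 0.047
[array([ 0.37,  0.03, -0.06]), ('jaw', np.float64(1.56)), ('dr_x', np.float64(-0.011))] [-0.63124095 -0.20347378 -1.31141248]
```

View pics/s7.png

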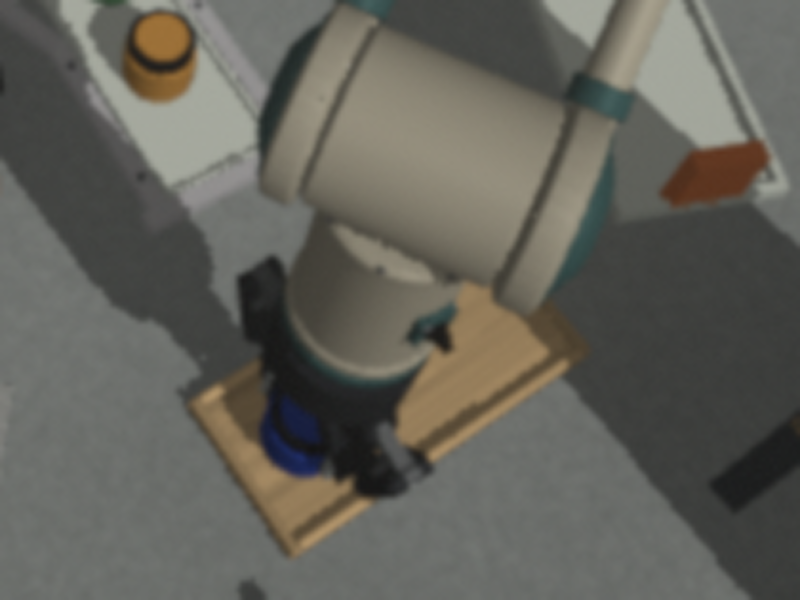

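Blue is inside the crate at crop px (295,430), clear of the walls. Setting it down.

```bash
python3 -m creep '{"delta_pos":[[0.2,0,0],[0.35,0,0],[0.35,0,0]],"dr":[[0,0,0],[0,0,0],[0,0,0]]}'; python3 -m creep '{"delta_pos":[[0,0,0],[0,0,0],[0,0,0],[0,0,0],[-3,0,0],[-7,0,0],[-12,0,0],[-12,0,0],[-12,0,0]],"dr":[[0,0,0],[0,0,0],[0,0,0],[0,0,0],[0,0,0],[0,0,0],[0,0,0],[0,0,0],[0,0,0]]}' 0.3;  python3 look.py; python3 -c "
from h import *
print(rel([.4925,.156,.14],-.07))"
```

```text
clock: 42.4
position: [0.56, 0.3953, 0.0217]
ee_rot: [0.707, 0.004, 0.707, -0.004]
contact_force: [0.3, -0.4, -0.3]
width: 0.0467
clock: 43.3
position: [0.5605, 0.3956, 0.1433]
ee_rot: [0.708, 0.005, 0.706, -0.003]
contact_force: [-0.2, 0.6, -1.1]
width: 0.0554
top blue [106. 210.] 158 [0.5608 0.3954 0.0537]
top ochre [278. 159.] 52 [ 0.6534 -0.046   0.0496]
top ochre [204. 228.] 159 [0.4924 0.1558 0.0515]
top ochre [257. 227.] 49 [0.4813 0.0247 0.0494]
top ochre [435. 300.] 66 [ 0.2601 -0.3855  0.0484]
top green [236. 230.] 157 [0.4775 0.0769 0.0518]
scene blue [351. 370.] 246 [0.561  0.3949 0.0548]
scene blue [348. 379.] 38 [0.5744 0.4049 0.0458]
scene ochre [285. 232.] 60 [0.4843 0.0258 0.0491]
scene ochre [212. 245.] 72 [ 0.6634 -0.0402  0.0505]
scene ochre [312. 269.] 145 [0.4915 0.1551 0.0528]
scene ochre [460. 306.] 65 [0.2623 0.4158 0.0554]
scene green [299. 244.] 141 [0.4773 0.0771 0.0529]
[array([  0.06, -23.94,  -6.37]), ('jaw', np.float64(1.56)), ('dr_x', np.float64(-1.512))]
```

```bash
python3 -m creep '{"delta_pos":[[0,-23.9,-6.4],[0,-23.9,-6.4],[0,-23.9,-6.4],[0,-23.9,-6.4],[0,-23.9,-6.4],[0,-23.9,-6.4],[0,-23.9,-6.4],[0,-23.9,-6.4],[0,-23.9,-6.4],[0,-23.9,-6.4]],"dr":[[1.63,0,0],[1.63,0,0],[1.63,0,0],[1.63,0,0],[1.63,0,0],[1.63,0,0],[1.63,0,0],[1.63,0,0],[1.63,0,0],[1.63,0,0]]}' 0.5; python3 -c "
from h import *
print(rel([.492,.1557,.10],-.07))"
```

```text
clock: 44.4
position: [0.4917, 0.1565, 0.1394]
ee_rot: [0.512, 0.485, 0.514, -0.488]
contact_force: [-0.5, 0.0, 0.2]
width: 0.0638
[array([3.94, 0.04, 0.08]), ('jaw', np.float64(0.053)), ('dr_x', np.float64(0.123))]
```

```bash
python3 -m creep '{"delta_pos":[[0,0,0],[2,0,0],[5,0,0],[8,0,0],[11,0,0],[12.1,0,0],[12.1,0,0],[12.1,0,0],[12.1,0,0]],"dr":[[0.12,0,0],[0.12,0,0],[0.12,0,0],[0.12,0,0],[0.12,0,0],[0.12,0,0],[0.12,0,0],[0.12,0,0],[0.12,0,0]]}'; python3 -m creep '{"delta_pos":[[0,0,0],[0,0,0],[0,0,0],[0,0,0],[0,0,0],[0,0,0]],"dr":[[0,0,0],[0,0,0],[0,0,0],[0,0,0],[0,0,0],[0,0,0]]}' -1 30;  python3 -c "
from h import *
print(rel([.495,.396,.11],1.571))"
```

```text
clock: 45.3
position: [0.4942, 0.1571, 0.0215]
ee_rot: [0.485, 0.516, 0.484, -0.514]
contact_force: [0.6, 0.7, -0.8]
width: 0.0637
clock: 45.9
position: [0.4938, 0.157, 0.0217]
ee_rot: [0.485, 0.516, 0.484, -0.514]
contact_force: [-1.5, 0.7, 6.7]
width: 0.0468
[array([ -8.81,  -1.3 , -23.87]), ('jaw', np.float64(-0.06)), ('dr_x', np.float64(1.51))]
```

```bash
python3 -m creep '{"delta_pos":[[-3,0,0],[-7,0,0],[-9,0,0],[-9,0,-5],[-9,0,-10],[-9,-1.2,-15],[-9,-1.2,-20],[-9,-1.2,-23.8],[-9,-1.2,-23.8],[-9,-1.2,-23.8]],"dr":[[0,0,0],[0,0,0],[-0.15,0,0],[-1.63,0,0],[-1.63,0,0],[-1.63,0,0],[-1.63,0,0],[-1.63,0,0],[-1.63,0,0],[-1.63,0,0]]}';  python3 -c "
from h import *
print(rel([.495,.396,.0245],1.571))"
```

```text
clock: 46.9
position: [0.4949, 0.3968, 0.1102]
ee_rot: [0.691, 0.148, 0.691, -0.148]
contact_force: [0.4, -0.0, -1.7]
width: 0.0467
[array([ 8.57, -0.07,  0.04]), ('jaw', np.float64(1.149)), ('dr_x', np.float64(-0.422))]
```

```bash
python3 -m creep '{"delta_pos":[[0,0,0],[0,0,0],[0,0,0],[2,0,0],[5,0,0],[7,0,0],[8,0,0],[8.3,0,0],[8.6,0,0],[8.6,0,0]],"dr":[[-0.42,0,0],[-0.42,0,0],[-0.42,0,0],[-0.42,0,0],[-0.42,0,0],[-0.42,0,0],[-0.42,0,0],[-0.42,0,0],[-0.42,0,0],[-0.42,0,0]]}';  python3 -m creep '{"delta_pos":[[0,0,0],[0,0,0]],"dr":[[0,0,0],[0,0,0]]}'
```

```text
clock: 47.9
position: [0.496, 0.3955, 0.025]
ee_rot: [0.708, 0.004, 0.707, -0.004]
contact_force: [0.5, -0.1, -1.4]
width: 0.0468
clock: 48.1
position: [0.4959, 0.3955, 0.0252]
ee_rot: [0.708, 0.004, 0.707, -0.004]
contact_force: [0.1, 0.1, -0.6]
width: 0.0469
```

```bash
python3 -m creep '{"delta_pos":[[0.1,0,0],[0.1,0,0]],"dr":[[0,0,0],[0,0,0]]}'; python3 -m creep '{"delta_pos":[[0,0,0],[0,0,0],[0,0,0],[0,0,0],[-3,0,0],[-7,0,0],[-12,0,0],[-12,0,0],[-12,0,0]],"dr":[[0,0,0],[0,0,0],[0,0,0],[0,0,0],[0,0,0],[0,0,0],[0,0,0],[0,0,0],[0,0,0]]}' 0.3;  python3 look.py; python3 -c "
from h import *
print(rel([.4775,.077,.14],-.07))"
```

```text
clock: 48.3
position: [0.4958, 0.3954, 0.0238]
ee_rot: [0.707, 0.004, 0.707, -0.004]
contact_force: [-0.5, -0.3, 1.1]
width: 0.0471
clock: 49.2
position: [0.4961, 0.3956, 0.1451]
ee_rot: [0.708, 0.005, 0.706, -0.003]
contact_force: [-0.4, -0.3, -0.6]
width: 0.0553
top blue [107. 209.] 107 [0.5651 0.3926 0.054 ]
top ochre [278. 159.] 44 [ 0.6535 -0.0453  0.0502]
top ochre [257. 227.] 39 [0.4816 0.0237 0.0486]
top ochre [106. 236.] 155 [0.4961 0.3954 0.0534]
top ochre [435. 300.] 68 [ 0.26   -0.3854  0.0487]
top green [235. 231.] 148 [0.4768 0.0775 0.0519]
scene blue [351. 370.] 244 [0.5609 0.3949 0.0548]
scene blue [350. 380.] 38 [0.5733 0.4082 0.0452]
scene ochre [286. 232.] 53 [0.4845 0.0264 0.0493]
scene ochre [211. 245.] 64 [ 0.6646 -0.04    0.0506]
scene ochre [460. 306.] 64 [0.2609 0.416  0.0548]
scene ochre [375. 353.] 212 [0.4968 0.3948 0.0547]
scene green [299. 244.] 133 [0.4764 0.0773 0.0526]
[array([  0.26, -31.78,  -1.35]), ('jaw', np.float64(1.56)), ('dr_x', np.float64(-1.512))]
```

Green has room on both sides along y, so I can take it with the current jaw direction and skip turning the wrist.

```bash
python3 -m creep '{"delta_pos":[[0,-31.7,-1.6],[0,-31.7,-1.6],[0,-31.7,-1.6],[0,-31.7,-1.6],[0,-31.7,-1.6],[0,-31.7,-1.6],[0,-31.7,-1.6],[0,-31.7,-1.6],[0,-31.7,-1.6],[0,-31.7,-1.6]],"dr":[[0,0,0],[0,0,0],[0,0,0],[0,0,0],[0,0,0],[0,0,0],[0,0,0],[0,0,0],[0,0,0],[0,0,0]]}' 0.3; python3 -m creep '{"delta_pos":[[2,0,0],[4,0,0],[4,0,0],[4,0,0]],"dr":[[0,0,0],[0,0,0],[0,0,0],[0,0,0]]}'; python3 -c "
from h import *
print(rel([.4767,.0775,.02]))"
```

```text
clock: 50.3
position: [0.4756, 0.0793, 0.1426]
ee_rot: [0.707, 0.004, 0.708, -0.003]
contact_force: [-0.3, -0.1, 0.3]
width: 0.0553
clock: 50.7
position: [0.4758, 0.0794, 0.1031]
ee_rot: [0.707, 0.003, 0.707, -0.003]
contact_force: [1.0, -0.3, 0.5]
width: 0.0552
[array([ 8.31, -0.19,  0.1 ]), ('jaw', np.float64(1.562))]
```

```bash
python3 -m creep '{"delta_pos":[[0,-0.2,0.1],[2,-0.2,0.1],[4,-0.2,0.1],[6,-0.2,0.1],[8.2,-0.2,0.1],[8.2,-0.2,0.1],[8.2,-0.2,0.1]],"dr":[[0,0,0],[0,0,0],[0,0,0],[0,0,0],[0,0,0],[0,0,0],[0,0,0]]}'; python3 -m creep '{"delta_pos":[[0,0,0],[0,0,0],[0,0,0],[0,0,0],[0,0,0],[0,0,0]],"dr":[[0,0,0],[0,0,0],[0,0,0],[0,0,0],[0,0,0],[0,0,0]]}' -1 30;  python3 -c "
from h import *
print(rel([.43,.396,.14],1.571))"
```

```text
clock: 51.4
position: [0.4776, 0.0764, 0.022]
ee_rot: [0.707, 0.004, 0.707, -0.004]
contact_force: [0.7, 0.2, 1.2]
width: 0.0557
clock: 52.0
position: [0.4783, 0.0764, 0.0228]
ee_rot: [0.708, 0.004, 0.706, -0.004]
contact_force: [-0.5, -0.0, 6.1]
width: 0.0466
[array([-11.73,  31.91,  -5.14]), ('jaw', np.float64(1.56)), ('dr_x', np.float64(-0.011))]
```

```bash
python3 -m creep '{"delta_pos":[[-3,0,0],[-7,0,0],[-10,3,0],[-10,8,-1],[-10,13,-2],[-10,18,-3],[-10,23,-4],[-10,28,-5],[-10,31,-5],[-10,31.9,-5]],"dr":[[0,0,0],[0,0,0],[0,0,0],[0,0,0],[0,0,0],[0,0,0],[0,0,0],[0,0,0],[0,0,0],[0,0,0]]}'; python3 -m creep '{"delta_pos":[[0,0,0],[0,0,0],[0,0,0]],"dr":[[0,0,0],[0,0,0],[0,0,0]]}';  python3 -c "
from h import *
print(rel([.43,.3955,.0255],1.571))"
```

```text
clock: 53.0
position: [0.4299, 0.3998, 0.1215]
ee_rot: [0.707, 0.003, 0.707, -0.002]
contact_force: [0.2, -0.3, -1.2]
width: 0.0469
clock: 53.3
position: [0.4304, 0.3942, 0.1213]
ee_rot: [0.707, 0.004, 0.707, -0.005]
contact_force: [-0.1, 0.3, -0.2]
width: 0.0467
[array([ 9.58,  0.14, -0.04]), ('jaw', np.float64(1.558)), ('dr_x', np.float64(-0.013))]
```

```bash
python3 -m creep '{"delta_pos":[[3,0.1,0],[6,0.1,0],[8,0.1,0],[9,0.1,0],[9.6,0.1,0],[9.6,0.1,0],[9.6,0.1,0]],"dr":[[0,0,0],[0,0,0],[0,0,0],[0,0,0],[0,0,0],[0,0,0],[0,0,0]]}'; python3 -m creep '{"delta_pos":[[0,0,0],[0,0,0],[0,0,0],[0,0,0],[-3,0,0],[-7,0,0],[-12,0,0],[-12,0,0],[-12,0,0]],"dr":[[0,0,0],[0,0,0],[0,0,0],[0,0,0],[0,0,0],[0,0,0],[0,0,0],[0,0,0],[0,0,0]]}' 0.3; python3 -c "
from h import *
print(rel([.484,.0242,.15],1.502))"
```

```text
clock: 54.0
position: [0.4313, 0.3971, 0.0262]
ee_rot: [0.708, 0.005, 0.706, -0.004]
contact_force: [0.3, 0.3, -2.1]
width: 0.0468
clock: 54.9
position: [0.431, 0.3974, 0.1469]
ee_rot: [0.708, 0.005, 0.706, -0.003]
contact_force: [-0.3, -0.8, -0.3]
width: 0.0555
[array([ -0.38, -37.26,   5.7 ]), ('jaw', np.float64(1.56)), ('dr_x', np.float64(0.058))]
```

```bash
python3 -m creep '{"delta_pos":[[0,-37.2,5.5],[0,-37.2,5.5],[0,-37.2,5.5],[0,-37.2,5.5],[0,-37.2,5.5],[0,-37.2,5.5],[0,-37.2,5.5],[0,-37.2,5.5],[0,-37.2,5.5],[0,-37.2,5.5]],"dr":[[0.058,0,0],[0.058,0,0],[0.058,0,0],[0.058,0,0],[0.058,0,0],[0.058,0,0],[0.058,0,0],[0.058,0,0],[0.058,0,0],[0.058,0,0]]}' 0;python3 -m creep '{"delta_pos":[[0,0,0],[0,0,0],[0,0,0]],"dr":[[0,0,0],[0,0,0],[0,0,0]]}'; python3 look.py e; python3 -c "
from h import *
print(rel([.484,.0242,.022],1.502))
s=cv2.imread('pics/escene.png')
cv2.imwrite('pics/s8.png',cv2.resize(s[180:420,160:480],(800,600),interpolation=2))"
```

```text
clock: 55.9
position: [0.4801, 0.0242, 0.1438]
ee_rot: [0.705, 0.025, 0.708, -0.025]
contact_force: [-0.1, 0.4, 0.4]
width: 0.0429
clock: 56.2
position: [0.4811, 0.0254, 0.1451]
ee_rot: [0.707, 0.024, 0.707, -0.024]
contact_force: [0.0, 0.8, 0.4]
width: 0.0427
top blue [106. 210.] 159 [0.5609 0.3956 0.0536]
top ochre [257. 228.] 36 [0.4801 0.024  0.0487]
top ochre [106. 235.] 171 [0.4975 0.3957 0.0538]
top ochre [435. 300.] 70 [ 0.2604 -0.3854  0.0482]
top ochre [101. 336.] 92 [0.2569 0.4074 0.0629]
top green [106. 262.] 174 [0.4303 0.3971 0.0537]
scene blue [351. 370.] 244 [0.5611 0.395  0.055 ]
scene ochre [286. 231.] 57 [0.4842 0.026  0.0501]
scene ochre [211. 245.] 64 [ 0.6647 -0.0405  0.0502]
scene ochre [460. 306.] 63 [0.2621 0.4164 0.0567]
scene ochre [375. 353.] 211 [0.4968 0.3949 0.0548]
scene green [398. 339.] 273 [0.4331 0.3986 0.0544]
[array([12.33, -0.07,  0.28]), ('jaw', np.float64(1.503)), ('dr_x', np.float64(0.001))]
```

View pics/s8.png

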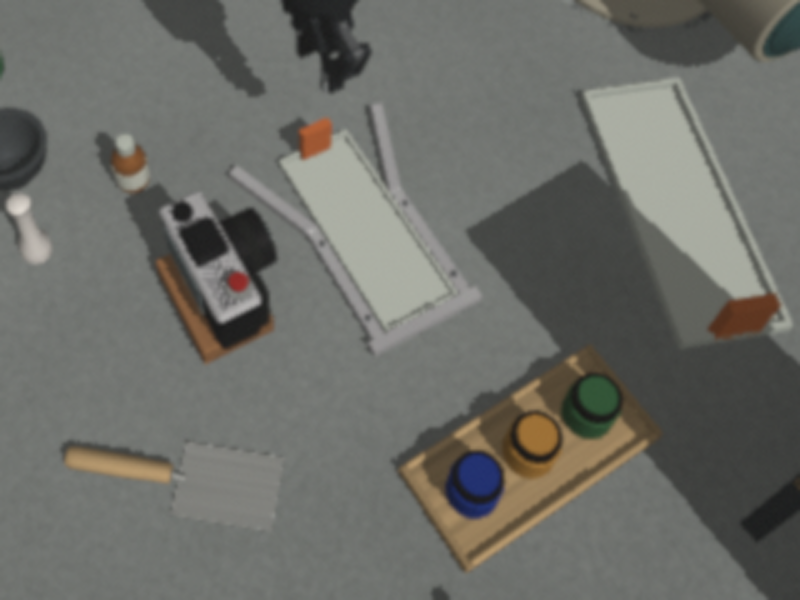

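All three pots stand in the crate: blue at crop px (475,485), ochre (532,443), green (592,405). The tray is empty and still in the rails, with its tab at (316,138). Pinching the tab.

```bash
python3 -m creep '{"delta_pos":[[0,-0.1,0.2],[3,-0.1,0.2],[6,-0.1,0.2],[8,-0.1,0.2],[10,-0.1,0.2],[12.2,-0.1,0.2],[12.2,-0.1,0.2],[12.2,-0.1,0.2]],"dr":[[0,0,0],[0,0,0],[0,0,0],[0,0,0],[0,0,0],[0,0,0],[0,0,0],[0,0,0]]}'; python3 -m creep '{"delta_pos":[[0,0,0],[0,0,0],[0,0,0],[0,0,0],[0,0,0],[0,0,0],[0,0,0]],"dr":[[0,0,0],[0,0,0],[0,0,0],[0,0,0],[0,0,0],[0,0,0],[0,0,0]]}' -1 40;  python3 -c "
from h import *
print(rel([.4644,-.264,.0225],1.502))"
```

```text
clock: 57.1
position: [0.4835, 0.0232, 0.0234]
ee_rot: [0.707, 0.024, 0.707, -0.024]
contact_force: [0.4, 0.5, 0.4]
width: 0.0428
clock: 57.8
position: [0.4844, 0.0232, 0.0245]
ee_rot: [0.708, 0.024, 0.706, -0.024]
contact_force: [0.7, 1.4, 7.0]
width: 0.0091
[array([ 1.900e-01, -2.879e+01, -1.000e-02]), ('jaw', np.float64(1.502)), ('dr_x', np.float64(-0.0))]
```

```bash
python3 -m creep '{"delta_pos":[[0,-0.5,0],[0,-1.2,0],[0,-2,0],[0,-3,0],[0,-4,0],[0,-5,0],[0,-6,0],[0,-7,0],[0,-8,0],[0,-9,0]],"dr":[[0,0,0],[0,0,0],[0,0,0],[0,0,0],[0,0,0],[0,0,0],[0,0,0],[0,0,0],[0,0,0],[0,0,0]]}'; python3 -m creep '{"delta_pos":[[0,-1,0],[0,-2,0],[0,-3,0],[0,-4,0],[0,-5,0],[0,-6,0],[0,-7,0],[0,-8,0],[0,-9,0],[0,-10,0]],"dr":[[0,0,0],[0,0,0],[0,0,0],[0,0,0],[0,0,0],[0,0,0],[0,0,0],[0,0,0],[0,0,0],[0,0,0]]}';python3 -m creep '{"delta_pos":[[0,-1,0],[0,-2,0],[0,-3,0],[0,-4,0],[0,-5,0],[0,-6,0],[0,-7,0],[0,-8,0],[0,-9,0],[0,-9.5,0]],"dr":[[0,0,0],[0,0,0],[0,0,0],[0,0,0],[0,0,0],[0,0,0],[0,0,0],[0,0,0],[0,0,0],[0,0,0]]}'; python3 -m creep '{"delta_pos":[[0,0,0],[0,0,0],[0,0,0],[0,0,0],[0,0,0],[-3,0,0],[-7,0,0],[-12,0,0],[-17,0,0],[-17,0,-5]],"dr":[[0,0,0],[0,0,0],[0,0,0],[0,0,0],[0,0,0],[0,0,0],[0,0,0],[0,0,0],[0,0,0],[0,0,0]]}' 0
```

```text
clock: 58.8
position: [0.4779, -0.0656, 0.0245]
ee_rot: [0.708, 0.026, 0.706, -0.024]
contact_force: [0.9, 7.1, 6.8]
width: 0.0092
clock: 59.8
position: [0.4706, -0.1649, 0.0245]
ee_rot: [0.707, 0.026, 0.706, -0.024]
contact_force: [1.2, 7.1, 9.2]
width: 0.0093
clock: 60.8
position: [0.4639, -0.2598, 0.0245]
ee_rot: [0.707, 0.026, 0.706, -0.024]
contact_force: [1.1, 8.8, 9.9]
width: 0.0092
clock: 61.8
position: [0.4229, -0.2636, 0.2014]
ee_rot: [0.713, 0.019, 0.7, -0.028]
contact_force: [-0.9, -1.9, 0.6]
width: 0.0426
```

```bash
python3 -m creep '{"delta_pos":[[0,5,-10],[0,10,-15],[0,15,-15],[0,15,-15],[0,15,-15],[0,15,-15],[0,15,-15]],"dr":[[0,0,0],[0,0,0],[0,0,0],[0,0,0],[0,0,0],[0,0,0],[0,0,0]]}'; python3 look.py f
```

```text
clock: 62.5
position: [0.2756, -0.0986, 0.1938]
ee_rot: [0.708, 0.023, 0.706, -0.025]
contact_force: [0.9, 0.2, 0.3]
width: 0.0427
top blue [106. 210.] 160 [0.5608 0.3953 0.0541]
top ochre [277. 159.] 44 [ 0.6538 -0.0444  0.0497]
top ochre [371. 224.] 60 [ 0.4614 -0.2591  0.049 ]
top ochre [106. 235.] 166 [0.4974 0.3956 0.0538]
top ochre [435. 300.] 68 [ 0.2598 -0.3859  0.0478]
top ochre [102. 332.] 50 [0.266  0.4063 0.064 ]
top green [106. 262.] 174 [0.4305 0.3971 0.0533]
top tray [ 467.5 -161.3  209.8   83.2   86. ]
scene blue [351. 370.] 243 [0.561  0.3949 0.0549]
scene ochre [238. 161.] 48 [ 0.4648 -0.2567  0.0492]
scene ochre [211. 245.] 64 [ 0.6647 -0.0403  0.0508]
scene ochre [460. 306.] 69 [0.2614 0.4161 0.0561]
scene ochre [375. 353.] 213 [0.4968 0.3949 0.0548]
scene green [399. 339.] 261 [0.4324 0.399  0.0546]
scene tray [ 467.1 -149.2  227.9   85.2   86. ]
```

View pics/fscene.png

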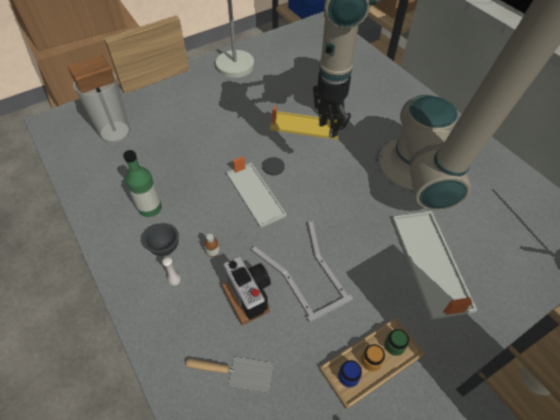

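The last picture shows the empty tray flat at px (255,192), clear of the rail mouth (265,245). The three pots stand in the crate at (350,373), (374,356) and (398,341), and everything else is in place with the arm free. Handing in.

```bash
python3 -c "
from rig import manip
print(manip.sign_off())"
```

```text
the job is handed in; nothing more can be done
None
```

The job is done and handed in at about 62 s of the 210 s allowed. I get no verdict back, so the checks below are my own.

- **Loading:** I lined the empty small white tray up with the rails, then stood the blue, ochre and green pots on it. There was no rust pot on the table.
- **Push home:** The tray went in until it stopped at y = 0.0242 m (0.0240 expected), and the push force rose to 24 N.
- **Shutter:** I held the half-press at 4–5 N for at least 1 s. The full press then bottomed out at 12 N, about 7 mm down, before I let go.
- **Unloading:** Green was found about 27 mm from its place after the photo, still upright on the tray, so I measured it again before picking it up. All three pots went into the crate.
- **Tray out:** I pulled the empty tray back out by its tab.

In the last pictures from both cameras, the three pots stand upright in the crate, with their tops 53–55 mm above the table as expected. The tray lies flat, about 5 cm clear of the rail mouth, and the robot touches nothing. By eye, nothing else in the scene has moved.

The two cameras' raw fits of the tray differ by about 12 mm along its length. The top-view fit cuts the tray short. The tab position and the gripper reading agree with being clear of the rails. No check failed.

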